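# Set bench things over to the assembly rack in reverse order

## Robot

A 6-joint arm with a two-finger parallel gripper is mounted at the origin on a cart in front of the work surface, level with it; the furniture and walls round the work are solid. World frame = base frame: x ahead of the robot, y to its left, z up, the work surface at z = 0. Lengths are in m, angles in rad, forces in N, time in s.
With the tool pointing down it reaches from about 0.35 to 0.85 m from the base axis. Payload 8.1 kg.
Tool frame: the origin (TCP) lies at the very end of the fingers, on their centre line; the grasp point (between the pads) lies 19 mm behind it; z points along the fingers, y is the direction in which the jaws open and shut (so a half turn about z gives the same grasp; the last joint's range is limited). The gripper opens to 93 mm and grips with 3 to 60 N. Pads are 15 mm wide; open, the fingers measure 128 mm over their backs; the gripper's body (75 mm by 188 mm) begins 65 mm behind the grasp point.
Start: joints at [1.232, 0.13, 1.488, -0, 1.523, -0.085], TCP at [0.151, 0.581, 0.219] pointing down, gripper open.
Joint ranges: [-2.96, 2.96], [-0.89, 2.26], [0.02, 2.5], [-1.34, 4.48], [0, 2.73], [-2.66, 2.66]. Speed limits (rad/s): [2.39, 2.39, 2.79, 3.14, 3.14, 3.14].

## Interface

Orientations are given as a unit quaternion [x, y, z, w].
In Python, from bench import bot gives the robot as it stands. The module is installed in compiled form; this text tells all that it offers.
- The arm moves only by the tool jog_arm, never from a script. Its argument "steps" is a list that holds one entry, the list of rows, each a list of 6 numbers: the shift along the world's x, y, z in units of 40 mm (1.0 is 40 mm), then the turn, a rotation vector about the world's x, y, z in units of 6 degrees (1.0 is 6 degrees). A call has 1 to 20 rows; each row shifts and turns the pose as measured when the row begins; what a row does not reach is not made up. A row lasts 1/12 s, in which the tool goes at most 41.7 mm and 7.16 degrees, less where a joint would pass 70% of its speed; a pose out of reach is approached as far as the arm can. A call is refused whole if a number of a shift passes 1 or a number of a turn 1, either way. A call with a gripper value outside its range is refused whole. "hand" is the opening, from -1 (shut) to 1 (fully open), so that 0 is half open, set as the call begins (left out, the last holds). The fingers move at their own pace and stop on an object; "squeeze" is the grip in N (left out, the last holds). Time passes only in rows, so rows that do not move let the fingers close. It gives the time, the measured TCP pose, the force and the opening at its end, in the units of the state.
- bot.get_obs(): the state, without advancing time (a new reading comes with each control period).
- bot.camera(name): name is "scene" or "side" or "wrist"; returns a dict with "pixels" (400x640x3 uint8, red, green, blue), "camera_matrix" (3x3 intrinsics, pixels), "origin" and "rotation" of the camera in the world. Camera axes: x right, y down, z forward; pixel columns grow to the right and rows downward; lengths in m; the calibration is good to about 2 mm. A picture is of the moment at which its call begins. There is no depth.
- bot.finish_job(): hands the job in, once; it reports no verdict.
The state is a dict: "time_s": time; "q": joint angles; "joint_velocities": joint speeds; "tau": joint torques, N m; "eef_pos": TCP position; "ee_rot": TCP orientation; "force": force on the tool from outside, world axes, zero at the start; "torque": the same for the moment, N m; "opening": opening from 0.0 (shut) to 1.0 (fully open).
Only numpy, scipy, OpenCV 4.12 (cv2) and the standard library are available. Lean on these libraries where they do the work, as an engineer would, in place of code of your own. Each camera call takes 0.05 s, during which the arm holds its last target.

## Task

The four bench things stand in the wooden rack in the order in which they were used to take a job apart; putting it together needs them the other way round. Move them all to the metal rack in reverse order: the leftmost thing of the wooden rack goes to the rightmost place of the metal rack, the next one to the place beside it, and so on. Stand each one upright in the middle of its place and let go of it.

Things in the scene. Friction and masses are not known exactly. Their poses are not given: they have to be found in the camera images.
- loupe: black eye loupe standing on its wide end, round, 34 mm across at the foot and narrower above, 34 mm tall; origin at the centre of its underside, z up
- ball_handle: brown turned wooden ball handle standing on its ball, the thin neck with a pale brass ferrule upward; ball 31 mm in diameter, 56 mm tall in all; take it by the ball, about 16 mm above its underside; origin at the centre of its underside, z up
- vial: small yellow vial with a red cap, round, 14 mm in diameter, 38 mm tall, upright; origin at the centre of its underside, z up
- stick: blue abrasive stick with a white band, a flat bar standing on end: 33 mm wide (own x), 12 mm thick (own y), 62 mm tall; its width lies along the rack within 0.15 rad, so it is taken across its thickness from the rack's front and back; origin at the centre of its underside, z up
- pad_loupe: grey plastic pad, 52 x 44 x 3 mm, fixed in the wooden rack; the loupe stands on it at the start, so it marks that thing's first place for good; origin at the centre of its underside, its top 3 mm higher; axes parallel to the wooden rack's
- pad_ball_handle: grey plastic pad, 52 x 44 x 3 mm, fixed in the wooden rack; the ball handle stands on it at the start, so it marks that thing's first place for good; origin at the centre of its underside, its top 3 mm higher; axes parallel to the wooden rack's
- pad_vial: grey plastic pad, 52 x 44 x 3 mm, fixed in the wooden rack; the vial stands on it at the start, so it marks that thing's first place for good; origin at the centre of its underside, its top 3 mm higher; axes parallel to the wooden rack's
- pad_stick: grey plastic pad, 52 x 44 x 3 mm, fixed in the wooden rack; the abrasive stick stands on it at the start, so it marks that thing's first place for good; origin at the centre of its underside, its top 3 mm higher; axes parallel to the wooden rack's
- wood_rack: Pale wooden rack, fixed, 66 mm deep (own x, away from robot), 220 mm long (own y, to robot's left), yaw up to 0.2 rad. Five cross ribs 4 mm thick, tops 16 mm above the worktop, part it into four places, open front and back, centres at own x 0, y = +81, +27, -27, -81 mm (left to right). Plate top at 6 mm. Origin: centre of underside. Starts full, on pads, tops at 9 mm.
- metal_rack: Bare aluminium rack, fixed, 66 mm deep (own x, away from robot), 220 mm long (own y, to robot's left), yaw up to 0.2 rad. Five cross ribs 4 mm thick, tops 16 mm above the worktop, part it into four places, open front and back, centres at own x 0, y = +81, +27, -27, -81 mm (left to right). Plate top at 6 mm. Origin: centre of underside. Starts empty. A lamp hangs 0.55 m up behind the racks: carry low.
Not all that is in view belongs to the job. What is shaped like the loupe but green or pink is not meant.

How it is judged:
At the end, for the whole second after the job is handed in: Each thing stands upright (within 0.12 rad), released and at rest, on the metal rack's plate, within 15 mm of the centre of its place along and across the rack; its place mirrors the one it had in the wooden rack: leftmost to rightmost, and so on (x of loupe in the frame of metal_rack between -0.015 and 0.015 m and z of loupe in the frame of metal_rack between 0.002 and 0.01 m and angle between each of loupe, ball_handle, vial, stick's own z axis and vertical below 0.12 rad and linear speed of each of loupe, ball_handle, vial, stick below 0.02 m/s and angular speed of each of loupe, ball_handle, vial, stick below 0.2 rad/s and ((y of pad_loupe in the frame of wood_rack between 0.061 and 0.101 m and y of loupe in the frame of metal_rack between -0.096 and -0.066 m) or (y of pad_loupe in the frame of wood_rack between 0.007 and 0.047 m and y of loupe in the frame of metal_rack between -0.042 and -0.012 m) or (y of pad_loupe in the frame of wood_rack between -0.047 and -0.007 m and y of loupe in the frame of metal_rack between 0.012 and 0.042 m) or (y of pad_loupe in the frame of wood_rack between -0.101 and -0.061 m and y of loupe in the frame of metal_rack between 0.066 and 0.096 m)) and x of ball_handle in the frame of metal_rack between -0.015 and 0.015 m and z of ball_handle in the frame of metal_rack between 0.002 and 0.01 m and ((y of pad_ball_handle in the frame of wood_rack between 0.061 and 0.101 m and y of ball_handle in the frame of metal_rack between -0.096 and -0.066 m) or (y of pad_ball_handle in the frame of wood_rack between 0.007 and 0.047 m and y of ball_handle in the frame of metal_rack between -0.042 and -0.012 m) or (y of pad_ball_handle in the frame of wood_rack between -0.047 and -0.007 m and y of ball_handle in the frame of metal_rack between 0.012 and 0.042 m) or (y of pad_ball_handle in the frame of wood_rack between -0.101 and -0.061 m and y of ball_handle in the frame of metal_rack between 0.066 and 0.096 m)) and x of vial in the frame of metal_rack between -0.015 and 0.015 m and z of vial in the frame of metal_rack between 0.002 and 0.01 m and ((y of pad_vial in the frame of wood_rack between 0.061 and 0.101 m and y of vial in the frame of metal_rack between -0.096 and -0.066 m) or (y of pad_vial in the frame of wood_rack between 0.007 and 0.047 m and y of vial in the frame of metal_rack between -0.042 and -0.012 m) or (y of pad_vial in the frame of wood_rack between -0.047 and -0.007 m and y of vial in the frame of metal_rack between 0.012 and 0.042 m) or (y of pad_vial in the frame of wood_rack between -0.101 and -0.061 m and y of vial in the frame of metal_rack between 0.066 and 0.096 m)) and x of stick in the frame of metal_rack between -0.015 and 0.015 m and z of stick in the frame of metal_rack between 0.002 and 0.01 m and ((y of pad_stick in the frame of wood_rack between 0.061 and 0.101 m and y of stick in the frame of metal_rack between -0.096 and -0.066 m) or (y of pad_stick in the frame of wood_rack between 0.007 and 0.047 m and y of stick in the frame of metal_rack between -0.042 and -0.012 m) or (y of pad_stick in the frame of wood_rack between -0.047 and -0.007 m and y of stick in the frame of metal_rack between 0.012 and 0.042 m) or (y of pad_stick in the frame of wood_rack between -0.101 and -0.061 m and y of stick in the frame of metal_rack between 0.066 and 0.096 m))); the robot touches nothing.
It also fails if it takes over 102 s, if anything falls off the work surface, if the arm or the gripper's body presses on something with over 40 N, if the wrist force passes 120 N, or if a joint passes its speed limit or range.

## Working session

There is one attempt and no reset: what is moved stays moved. The work goes in short steps, Python scripts to look and compute and a tool call to move; the robot and the scene stay as the last step left them, time stands still between calls to the robot, and variables do not carry over. Pictures are saved under pics/ and viewed, and the job is handed in when it is done.

Besides the shell and the picture viewer there is one more tool, called after "Emit:" as name(argument=value, ...), one argument or row to a line, values as JSON. jog_arm: Moves the arm, as the interface text tells. Its arguments: {"type":"object","properties":{"steps":{"type":"array","items":{"type":"array","items":{"type":"array","items":{"type":"number"}}}},"hand":{"type":"number"},"squeeze":{"type":"number"}},"required":["steps"]}

```bash
mkdir -p pics; ls; python3 - <<'E'
from bench import bot
import cv2
o=bot.get_obs();print({k:o[k] for k in('time_s','eef_pos','ee_rot','opening','force')})
for n in('scene','side','wrist'):
    c=bot.camera(n);cv2.imwrite(f'pics/{n}0.png',c['pixels'][:,:,::-1]);print(n,c['camera_matrix'],c['origin'],c['rotation'])
E
```

```text
pics
{'time_s': 0.0, 'eef_pos': array([0.15042125, 0.58025292, 0.21760723]), 'ee_rot': array([ 1.26560507e-01,  9.91958468e-01, -8.93280230e-04, -1.94161333e-04]), 'opening': 1.0005749375049515, 'force': array([-1.04380895,  0.0500003 ,  0.05779121])}
scene [[472.58925055   0.         319.87577918]
 [  0.         472.58925055 195.90045809]
 [  0.           0.           1.        ]] [-0.17437786 -0.87872171  0.8662595 ] [ 0.83597649 -0.2982254   0.1581438  -0.43266091]
side [[500.30399517   0.         316.88343786]
 [  0.         500.30399517 200.43065527]
 [  0.           0.           1.        ]] [-0.14790225 -0.09790563  1.05326459] [ 0.72708506 -0.61564614  0.19867893 -0.22989962]
wrist [[300.99166237   0.         320.66333894]
 [  0.         300.99166237 200.12911249]
 [  0.           0.           1.        ]] [0.07301841 0.60047219 0.38375052] [0.78220369 0.60579013 0.08832785 0.11564557]
```

View pics/scene0.png

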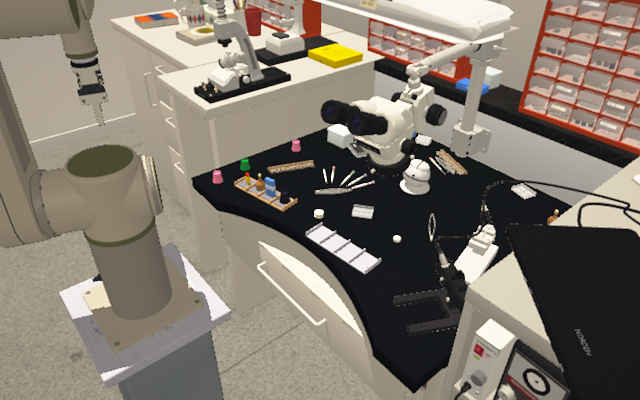

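View pics/side0.png

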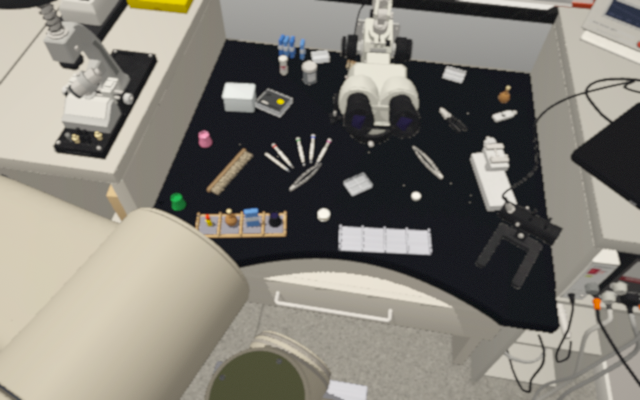

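View pics/wrist0.png

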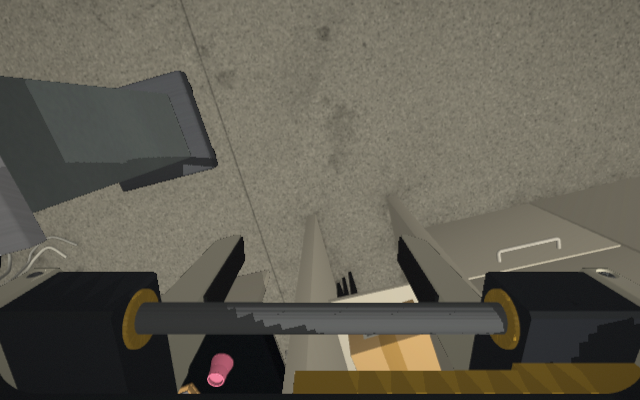

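Side view, wooden rack from left to right: vial (209,219), ball handle (231,215), stick (251,215), loupe (275,217). The metal rack is at (385,240) and empty. Next I enlarge the crops.

```bash
cat > h.py <<'E'
import numpy as np,cv2
from bench import bot
from scipy.spatial.transform import Rotation as R
def ray(c,uv,z):
    K=np.array(c['camera_matrix']);d=R.from_quat(c['rotation']).apply(np.linalg.inv(K)@[uv[0],uv[1],1]);o=np.array(c['origin'])
    return o+d*(z-o[2])/d[2]
def proj(c,p):
    q=R.from_quat(c['rotation']).inv().apply(np.array(p)-c['origin']);q=np.atleast_2d(q)@np.array(c['camera_matrix']).T
    return q[:,:2]/q[:,2:]
def crop(n,box,s,fn,c=None):
    c=c or bot.camera(n);x0,y0,x1,y1=box
    cv2.imwrite('pics/'+fn,cv2.resize(c['pixels'][y0:y1,x0:x1,::-1],None,fx=s,fy=s,interpolation=cv2.INTER_CUBIC));return c
E
python3 - <<'E'
from h import *
crop('side',(190,200,290,245),8,'sw.png')
crop('side',(335,220,435,260),8,'sm.png')
crop('scene',(230,165,300,215),10,'cw.png')
crop('scene',(300,220,385,275),9,'cm.png')
E
```

```text
(no output)
```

View pics/sw.png

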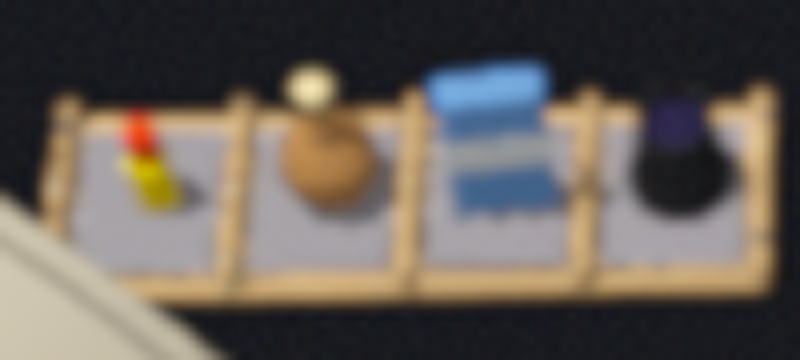

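View pics/sm.png

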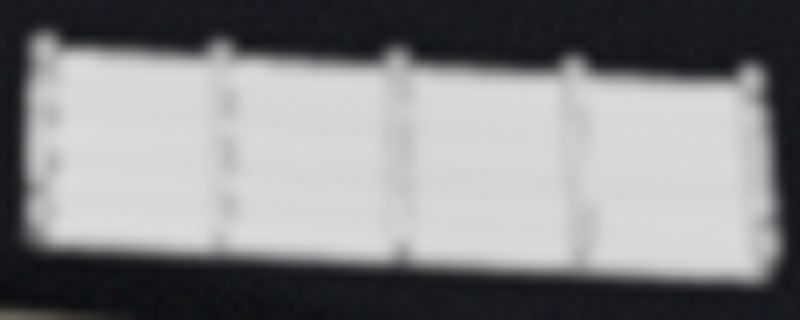

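View pics/cw.png

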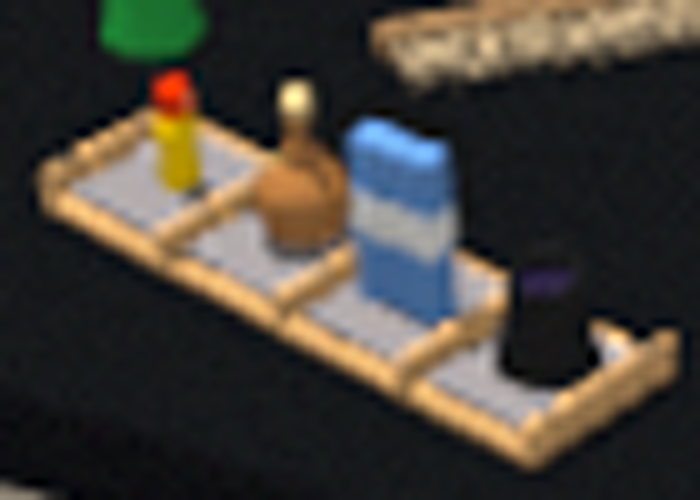

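View pics/cm.png

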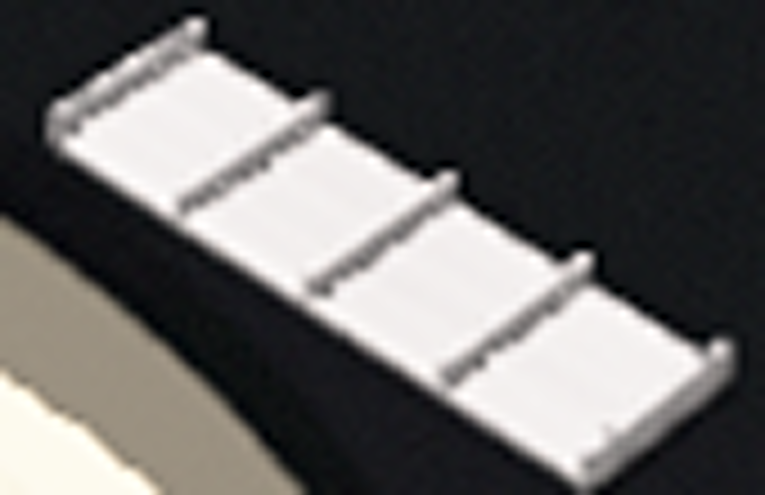

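```bash
cat > fit.py <<'E'
from h import *
from scipy.optimize import least_squares
S=bot.camera('side');C=bot.camera('scene')
def px(x,y,box,s): return [(x+.5)/s-.5+box[0],(y+.5)/s-.5+box[1]]
ys=[.108,.054,0,-.054,-.108]
B=[(.033,y,.016) for y in ys]
def run(obs,name):
    def f(p):
        r=[]
        for c,uv,P,w in obs:
            P=np.array(P);a=R.from_euler('z',p[2]).apply(P)+[p[0],p[1],0]
            r+=list(w*(proj(c,a)[0]-uv))
        return r
    s=least_squares(f,[.55,.0,0],loss='soft_l1');print(name,s.x.round(4),np.round(np.reshape(f(s.x),(-1,2)),1).tolist());return s.x
mb=(335,220);mc=(300,220);wb=(190,200);wc=(230,165)
o=[(S,px(x,y,mb,8),P,1) for (x,y),P in zip([(44,40),(220,45),(397,52),(573,62),(752,70)],B)]
o+=[(C,px(x,y,mc,9),P,1) for (x,y),P in zip([(200,22),(322,98),(452,177),(585,258),(725,345)],B)]
o+=[(S,px(28,243,mb,8),(-.033,.11,0),1),(S,px(770,284,mb,8),(-.033,-.11,0),1),(C,px(585,490,mc,9),(-.033,-.11,0),1)]
m=run(o,'metal')
o=[(S,px(x,y,wb,8),P,1) for (x,y),P in zip([(68,100),(241,97),(413,95),(590,92),(764,89)],B)]
o+=[(S,px(772,296,wb,8),(-.033,-.11,0),1)]
o+=[(C,px(148,112,wc,10),B[0],1),(C,px(672,335,wc,10),B[4],1),(C,px(535,468,wc,10),(-.033,-.11,0),1),(C,px(45,165,wc,10),(-.033,.108,.016),1)]
w=run(o,'wood')
# objects: (side px,scene px, height)
def inw(p): return R.from_euler('z',-w[2]).apply(np.array(p)-[w[0],w[1],0])
T={'vial top':((140,120),(173,80),.045),'vial foot':((160,200),(183,190),.009),'ball c':((330,160),(302,205),.0245),'ball top':((312,85),(296,93),.065),
'stick topc':((489,75),(402,140),.071),'loupe foot':((682,175),(548,350),.012),'loupe top':((677,120),(548,270),.043)}
for k,(a,b,z) in T.items():
    A=ray(S,px(*a,wb,8),z);Bq=ray(C,px(*b,wc,10),z);print(k,A[:2].round(4),Bq[:2].round(4),'rackframe',(inw((A+Bq)/2)[:2]*1000).round(1))
for y in(.081,.027,-.027,-.081):
    print('slot',y,(R.from_euler('z',w[2]).apply([0,y,0])[:2]+w[:2]).round(4),(R.from_euler('z',m[2]).apply([0,y,0])[:2]+m[:2]).round(4))
E
python3 fit.py
```

```text
metal [ 0.498  -0.1635  0.1095] [[0.3, -0.5], [0.3, -0.0], [0.2, 0.2], [0.3, -0.0], [0.0, 0.1], [-0.2, -0.4], [-0.1, -0.6], [-0.2, -0.6], [-0.0, -0.5], [0.2, -0.6], [0.5, 0.7], [-0.6, 0.2], [-0.1, 0.7]]
wood [0.4825 0.1898 0.1959] [[0.2, 0.4], [0.3, 0.3], [0.4, 0.0], [-0.0, -0.1], [-0.2, -0.2], [-0.2, -0.2], [3.8, -2.3], [-0.3, -0.7], [-0.4, 0.2], [-0.6, 0.7]]
vial top [0.4736 0.2681] [0.4705 0.2691] rackframe [ 5.1 79.3]
vial foot [0.4682 0.2666] [0.4653 0.2602] rackframe [-1.2 75.3]
ball c [0.4818 0.214 ] [0.4786 0.2084] rackframe [ 1.9 21.5]
ball top [0.482 0.214] [0.4808 0.2104] rackframe [ 3.3 22.2]
stick topc [0.4904 0.1612] [0.4864 0.1592] rackframe [  0.  -30.2]
loupe foot [0.5022 0.109 ] [0.5028 0.109 ] rackframe [  3.9 -83.1]
loupe top [0.502  0.1085] [0.5029 0.1073] rackframe [  3.7 -84.2]
slot 0.081 [0.4667 0.2692] [ 0.4891 -0.083 ]
slot 0.027 [0.4772 0.2163] [ 0.495  -0.1366]
slot -0.027 [0.4878 0.1633] [ 0.501  -0.1903]
slot -0.081 [0.4983 0.1103] [ 0.5069 -0.244 ]
```

Emit:
jog_arm(
  steps=[
    [[0.6, -0.6, 0, 0, 0, -0.85], [0.6, -0.6, 0, 0, 0, -0.85], [0.6, -0.6, 0, 0, 0, -0.85], [0.6, -0.6, 0, 0, 0, -0.85], [0.6, -0.6, 0, 0, 0, -0.85], [0.6, -0.6, 0, 0, 0, -0.85], [0.6, -0.6, 0, 0, 0, -0.85], [0.6, -0.6, 0, 0, 0, -0.85], [0.6, -0.6, 0, 0, 0, -0.85], [0.6, -0.6, 0, 0, 0, -0.85], [0.6, -0.6, 0, 0, 0, -0.85], [0.6, -0.6, 0, 0, 0, -0.85], [0, 0, 0, 0, 0, 0]],
  ],
  hand=1,
  squeeze=15,
)

```text
time_s: 1.53
eef_pos: [0.4467, 0.2788, 0.2198]
ee_rot: [0.632, 0.775, 0.003, 0.002]
force: [-0.0, 0.4, 0.5]
opening: 0.997
```

```bash
cat >> h.py <<'E'
def st():
    o=bot.get_obs();r=R.from_quat(o['ee_rot']).as_matrix();a=np.degrees(np.arctan2(r[1,1],r[0,1]))
    print('t',round(o['time_s'],2),'pos',o['eef_pos'].round(4),'yaw',a.round(2),'toolz',r[:,2].round(4),'open',round(o['opening'],3),'F',o['force'].round(1));return o,a
def to(x,y,z,yaw):
    "needed shift (units) and turn"
    o,a=st();d=(np.array([x,y,z])-o['eef_pos'])/.04;print('units',d.round(2),'turn',round(((yaw-a+90)%180-90)/6,2))
E
python3 - <<'E'
from h import *
to(.467,.267,.15,11.2)
c=bot.camera('wrist');cv2.imwrite('pics/w1.png',c['pixels'][:,:,::-1])
E
```

```text
t 1.53 pos [0.4467 0.2788 0.2198] yaw 11.61 toolz [ 0.0061  0.0025 -1.    ] open 0.997 F [-0.   0.4  0.5]
units [ 0.51 -0.3  -1.74] turn -0.07
```

View pics/w1.png

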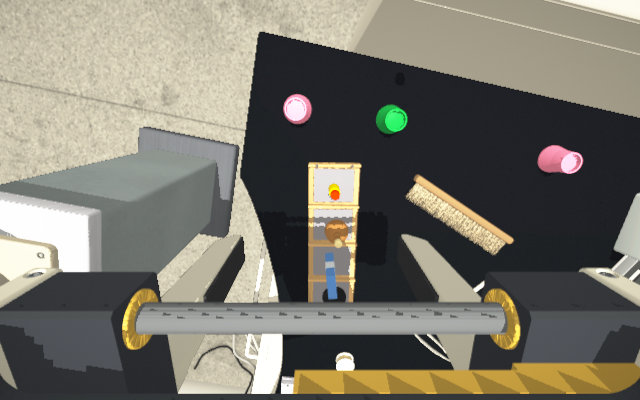

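```bash
python3 - <<'E'
from h import *
c=crop('wrist',(290,150,375,310),5,'w1c.png')
np.save('w1.npy',{k:np.array(c[k]) for k in('camera_matrix','origin','rotation')},allow_pickle=True)
E
```

```text
(no output)
```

View pics/w1c.png

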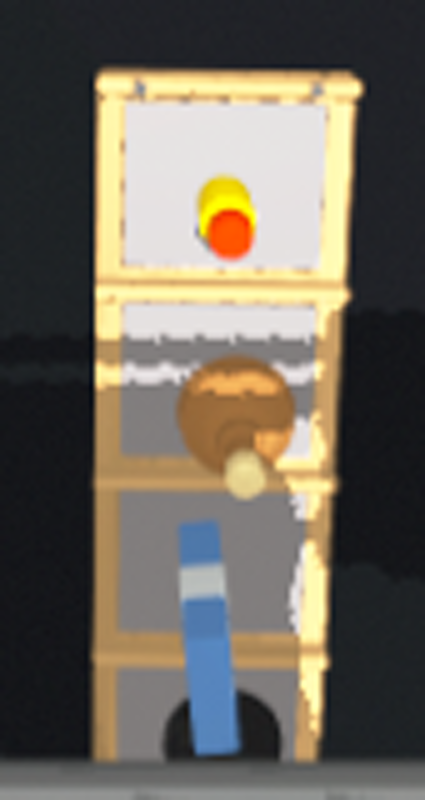

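```bash
python3 - <<'E'
from h import *
c=np.load('w1.npy',allow_pickle=True).item()
p=lambda x,y:[(x+.5)/5-.5+290,(y+.5)/5-.5+150]
w=[.4825,.1898,.1959]
inw=lambda q:(R.from_euler('z',-w[2]).apply(np.array(q)-[w[0],w[1],0])*1000).round(1)[:2]
for n,x,y,z in[('vialcap',230,233,.047),('ballc',237,412,.0245),('ferr',245,475,.065),('rib1back',362,88,.016),('rib1front',97,86,.016),('rib2front',97,294,.016),('rib2back',349,294,.016),('rib3f',95,483,.016),('rib3b',340,483,.016),('rib4f',95,659,.016),('rib4b',328,660,.016),('stkbotL',182,524,.009),('stkbotR',218,521,.009),('stktopL',193,755,.071),('stktopR',240,752,.071)]:
    q=ray(c,p(x,y),z);print(n,q[:2].round(4),inw(q))
E
```

```text
vialcap [0.4669 0.268 ] [-0.1 79.7]
ballc [0.4819 0.2154] [ 4.4 25.2]
ferr [0.4811 0.2164] [ 3.8 26.3]
rib1back [0.4944 0.303 ] [ 33.7 108.8]
rib1front [0.4298 0.29  ] [-32.2 108.6]
rib2front [0.4404 0.2367] [-32.2  54.2]
rib2back [0.5042 0.2501] [33.1 54.9]
rib3f [0.4503 0.1842] [-32.7   0.8]
rib3b [0.5148 0.1976] [33.2  1.4]
rib4f [0.4608 0.1316] [-32.7 -52.9]
rib4b [0.5245 0.1444] [ 32.4 -52.7]
stkbotL [0.4767 0.1737] [ -8.9 -14.7]
stkbotR [0.4862 0.1766] [  1.1 -13.7]
stktopL [0.4843 0.1442] [ -7.1 -45.1]
stktopR [0.4953 0.1473] [  4.3 -44.2]
```

Emit:
jog_arm(
  steps=[
    [[0.25, -0.15, -0.3, 0, 0, -0.07], [0.25, -0.15, -0.7, 0, 0, 0], [0, 0, -0.8, 0, 0, 0], [0, 0, -0.8, 0, 0, 0], [0, 0, -0.6, 0, 0, 0], [0, 0, 0, 0, 0, 0]],
  ],
)

```text
time_s: 2.13
eef_pos: [0.4632, 0.2745, 0.0877]
ee_rot: [0.627, 0.779, 0.007, 0.001]
force: [-1.7, -0.5, -1.5]
opening: 1.0
```

```bash
python3 - <<'E'
from h import *
to(.4668,.268,.014,11.2)
E
```

```text
t 2.13 pos [0.4632 0.2745 0.0877] yaw 12.39 toolz [ 0.0102  0.0088 -0.9999] open 1.0 F [-1.7 -0.5 -1.5]
units [ 0.09 -0.16 -1.84] turn -0.2
```

```bash
cat >> h.py <<'E'
def to(x,y,z,yaw):
    o,a=st();d=(np.array([x,y,z])-o['eef_pos'])/.04
    best=None
    for k in(0,180):
        t=np.radians(yaw+k);Y=np.array([np.cos(t),np.sin(t),0]);Z=np.array([0,0,-1.]);M=np.c_[np.cross(Y,Z),Y,Z]
        rv=(R.from_matrix(M)*R.from_quat(o['ee_rot']).inv()).as_rotvec(degrees=True)/6
        if best is None or np.linalg.norm(rv)<np.linalg.norm(best):best=rv
    print('units',d.round(2),'turn',best.round(2))
E
```

Emit:
jog_arm(
  steps=[
    [[0.09, -0.16, -0.3, -0.08, 0.1, -0.2], [0, 0, -0.5, 0, 0, 0], [0, 0, -0.4, 0, 0, 0], [0, 0, 0, 0, 0, 0]],
  ],
)

```text
time_s: 2.47
eef_pos: [0.4647, 0.2711, 0.039]
ee_rot: [0.632, 0.775, -0.001, -0.001]
force: [0.0, -0.7, -0.2]
opening: 1.0
```

```bash
python3 - <<'E'
from h import *
to(.4668,.268,.014,11.2)
c=crop('wrist',(230,200,430,330),4,'w2.png')
E
```

```text
t 2.47 pos [0.4647 0.2711 0.039 ] yaw 11.66 toolz [-0.002 -0.    -1.   ] open 1.0 F [ 0.  -0.7 -0.2]
units [ 0.05 -0.08 -0.62] turn [ 0.   -0.02 -0.08]
```

View pics/w2.png

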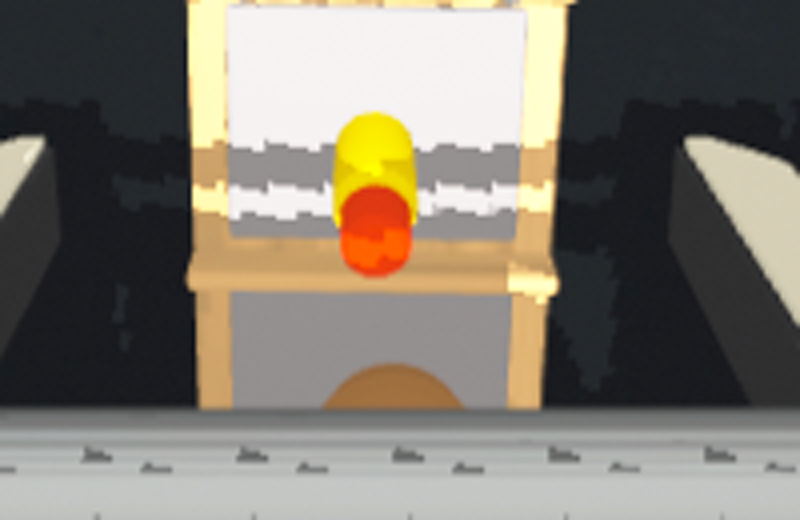

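The vial (375,190 in the crop) is centred between the fingers. I descend and close.

Emit:
jog_arm(
  steps=[
    [[0.05, -0.09, -0.3, 0, 0, -0.08], [0, 0, -0.25, 0, 0, 0], [0, 0, -0.05, 0, 0, 0], [0, 0, 0, 0, 0, 0]],
  ],
)

```text
time_s: 2.85
eef_pos: [0.4703, 0.2703, 0.0197]
ee_rot: [0.634, 0.773, 0.003, 0.001]
force: [0.1, 0.3, -0.3]
opening: 1.002
```

```bash
python3 - <<'E'
from h import *
to(.4668,.268,.014,11.2)
E
```

```text
t 2.85 pos [0.4703 0.2703 0.0197] yaw 11.32 toolz [ 0.0059  0.0038 -1.    ] open 1.002 F [ 0.1  0.3 -0.3]
units [-0.09 -0.06 -0.14] turn [-0.04  0.06 -0.02]
```

Emit:
jog_arm(
  steps=[
    [[0, 0, 0, 0, 0, 0], [0, 0, 0, 0, 0, 0], [0, 0, 0, 0, 0, 0], [0, 0, 0, 0, 0, 0], [0, 0, 0, 0, 0, 0], [0, 0, 0, 0, 0, 0], [0, 0, 0, 0, 0, 0], [0, 0, 0, 0, 0, 0]],
  ],
  hand=-1,
  squeeze=15,
)

```text
time_s: 3.52
eef_pos: [0.4721, 0.271, 0.0223]
ee_rot: [0.634, 0.773, 0.005, 0.002]
force: [-0.2, -0.7, -0.0]
opening: 0.479
```

```bash
python3 - <<'E'
from h import *
to(.4668,.268,.014,11.2)
E
```

```text
t 3.52 pos [0.4721 0.271  0.0223] yaw 11.31 toolz [ 0.0093  0.0055 -0.9999] open 0.479 F [-0.2 -0.7 -0. ]
units [-0.13 -0.08 -0.21] turn [-0.05  0.09 -0.02]
```

Emit:
jog_arm(
  steps=[
    [[-0.12, -0.08, -0.2, -0.05, 0.09, -0.02], [0, 0, -0.03, 0, 0, 0], [0, 0, 0, 0, 0, 0]],
  ],
)

```text
time_s: 3.77
eef_pos: [0.467, 0.2676, 0.0124]
ee_rot: [0.635, 0.773, -0.0, -0.0]
force: [0.7, 0.1, -0.1]
opening: 0.264
```

```bash
python3 - <<'E'
from h import *
to(.4668,.268,.014,11.2)
E
```

```text
t 3.77 pos [0.467  0.2676 0.0124] yaw 11.18 toolz [-6.e-04 -1.e-04 -1.e+00] open 0.264 F [ 0.7  0.1 -0.1]
units [-0.    0.01  0.04] turn [ 0.   -0.01  0.  ]
```

Emit:
jog_arm(
  steps=[
    [[0, 0, 0.04, 0, 0, 0], [0, 0, 0, 0, 0, 0], [0, 0, 0, 0, 0, 0], [0, 0, 0, 0, 0, 0], [0, 0, 0, 0, 0, 0]],
  ],
)

```text
time_s: 4.18
eef_pos: [0.4666, 0.2674, 0.0137]
ee_rot: [0.635, 0.773, -0.001, -0.0]
force: [-0.5, 0.1, -0.2]
opening: 0.141
```

```bash
python3 - <<'E'
from h import *
to(.4668,.268,.014,11.2)
c=crop('wrist',(230,200,430,330),4,'w3.png')
E
```

```text
t 4.18 pos [0.4666 0.2674 0.0137] yaw 11.18 toolz [-1.5e-03 -5.0e-04 -1.0e+00] open 0.141 F [-0.5  0.1 -0.2]
units [0.01 0.01 0.01] turn [ 0.   -0.01  0.  ]
```

View pics/w3.png

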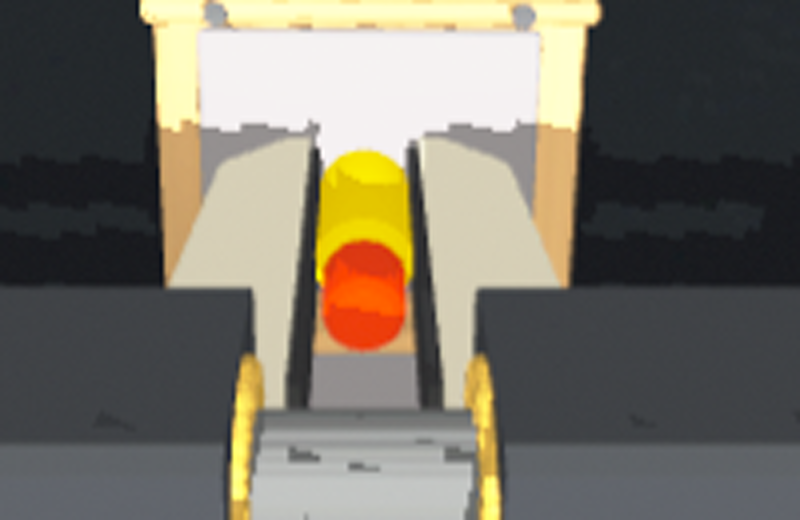

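Gripped (opening 13 mm). I lift and carry.

Emit:
jog_arm(
  steps=[
    [[0, 0, 0.3, 0, 0, 0], [0, 0, 0.6, 0, 0, 0], [0, 0, 0.8, 0, 0, 0], [0, 0, 0.8, 0, 0, 0], [0.05, -0.4, 0.4, 0, 0, 0], [0.08, -0.8, 0, 0, 0, -0.06], [0.08, -0.9, 0, 0, 0, -0.06], [0.08, -0.9, 0, 0, 0, -0.06], [0.08, -0.9, 0, 0, 0, -0.06], [0.08, -0.9, 0, 0, 0, -0.06], [0.08, -0.9, 0, 0, 0, -0.06], [0.08, -0.9, 0, 0, 0, -0.06], [0.08, -0.9, 0, 0, 0, -0.06], [0.08, -0.9, 0, 0, 0, -0.06], [0.08, -0.9, 0, 0, 0, -0.06], [0.08, -0.9, 0, 0, 0, -0.06], [0.08, -0.9, 0, 0, 0, -0.06], [0.08, -0.8, 0, 0, 0, -0.06], [0, 0, 0, 0, 0, 0]],
  ],
)

```text
time_s: 5.82
eef_pos: [0.5084, -0.2306, 0.1569]
ee_rot: [0.664, 0.747, 0.004, 0.008]
force: [0.4, -0.1, 0.2]
opening: 0.145
```

```bash
python3 - <<'E'
from h import *
to(.5069,-.244,.012,6.3)
c=crop('wrist',(200,80,440,260),3,'w4.png')
c['q']=0
np.save('w4.npy',{k:np.array(c[k]) for k in('camera_matrix','origin','rotation')},allow_pickle=True)
E
```

```text
t 5.82 pos [ 0.5084 -0.2306  0.1569] yaw 6.72 toolz [ 0.0175 -0.005  -0.9998] open 0.145 F [ 0.4 -0.1  0.2]
units [-0.04 -0.34 -3.62] turn [ 0.05  0.17 -0.07]
```

View pics/w4.png

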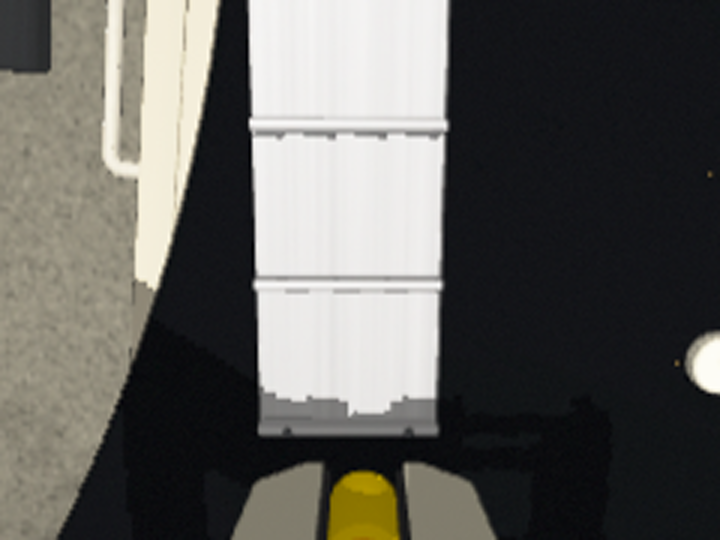

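```bash
python3 - <<'E'
from h import *
c=np.load('w4.npy',allow_pickle=True).item()
p=lambda x,y:[(x+.5)/3-.5+200,(y+.5)/3-.5+80]
m=[.498,-.1635,.1095]
for x,y in[(250,124),(448,125),(255,284),(443,284),(259,431),(438,431)]:
    q=ray(c,p(x,y),.016);print(q[:2].round(4),(R.from_euler('z',-m[2]).apply(q-[m[0],m[1],0])*1000).round(1)[:2])
E
```

```text
[ 0.4661 -0.1668] [-32.    0.2]
[ 0.5308 -0.1595] [33.   0.4]
[ 0.4722 -0.2199] [-31.8 -53.3]
[ 0.5368 -0.2125] [ 33.2 -53. ]
[ 0.4781 -0.274 ] [ -31.8 -107.7]
[ 0.5428 -0.2668] [  33.3 -107.6]
```

Emit:
jog_arm(
  steps=[
    [[-0.02, -0.33, -0.4, 0.05, 0.17, -0.07], [0, 0, -0.7, 0, 0, 0], [0, 0, -0.8, 0, 0, 0], [0, 0, -0.6, 0, 0, 0], [0, 0, -0.3, 0, 0, 0], [0, 0, 0, 0, 0, 0]],
  ],
)

```text
time_s: 6.37
eef_pos: [0.5099, -0.2394, 0.0483]
ee_rot: [0.667, 0.745, 0.002, 0.002]
force: [0.2, 0.7, 0.1]
opening: 0.139
```

```bash
python3 - <<'E'
from h import *
to(.5075,-.2435,.011,6.3)
E
```

```text
t 6.37 pos [ 0.5099 -0.2394  0.0483] yaw 6.32 toolz [ 6.6e-03 -1.0e-04 -1.0e+00] open 0.139 F [0.2 0.7 0.1]
units [-0.06 -0.1  -0.93] turn [ 0.    0.06 -0.  ]
```

Emit:
jog_arm(
  steps=[
    [[-0.06, -0.1, -0.3, 0, 0.06, 0], [0, 0, -0.3, 0, 0, 0], [0, 0, -0.2, 0, 0, 0], [0, 0, 0, 0, 0, 0]],
  ],
)

```text
time_s: 6.7
eef_pos: [0.5096, -0.2429, 0.0177]
ee_rot: [0.666, 0.746, 0.0, 0.002]
force: [0.5, 0.1, -0.4]
opening: 0.143
```

```bash
python3 - <<'E'
from h import *
to(.5075,-.2435,.011,6.3)
E
```

```text
t 6.7 pos [ 0.5096 -0.2429  0.0177] yaw 6.46 toolz [ 0.0035 -0.0019 -1.    ] open 0.143 F [ 0.5  0.1 -0.4]
units [-0.05 -0.01 -0.17] turn [ 0.02  0.03 -0.03]
```

Emit:
jog_arm(
  steps=[
    [[-0.05, 0, -0.12, 0.02, 0.03, -0.03], [0, 0, -0.05, 0, 0, 0], [0, 0, 0, 0, 0, 0]],
  ],
)

```text
time_s: 6.95
eef_pos: [0.5085, -0.2435, 0.0115]
ee_rot: [0.667, 0.745, 0.0, 0.001]
force: [-0.2, 0.0, -1.0]
opening: 0.144
```

```bash
python3 - <<'E'
from h import *
to(.5075,-.2435,.011,6.3)
E
```

```text
t 6.95 pos [ 0.5085 -0.2435  0.0115] yaw 6.25 toolz [ 1.8e-03 -6.0e-04 -1.0e+00] open 0.144 F [-0.2  0.  -1. ]
units [-0.02 -0.   -0.01] turn [0.01 0.02 0.01]
```

Emit:
jog_arm(
  steps=[
    [[-0.02, 0, -0.01, 0, 0.02, 0], [0, 0, 0, 0, 0, 0], [0, 0, 0, 0, 0, 0], [0, 0, 0, 0, 0, 0], [0, 0, 0, 0, 0, 0]],
  ],
  hand=0.2,
)

```text
time_s: 7.37
eef_pos: [0.5088, -0.2443, 0.0129]
ee_rot: [0.668, 0.745, -0.0, 0.001]
force: [-0.1, 0.7, 0.1]
opening: 0.452
```

```bash
python3 - <<'E'
from h import *
to(.5075,-.2435,.011,6.3)
c=crop('wrist',(230,150,430,300),4,'w5.png')
E
```

```text
t 7.37 pos [ 0.5088 -0.2443  0.0129] yaw 6.24 toolz [ 0.002  -0.0021 -1.    ] open 0.452 F [-0.1  0.7  0.1]
units [-0.03  0.02 -0.05] turn [0.02 0.02 0.01]
```

View pics/w5.png

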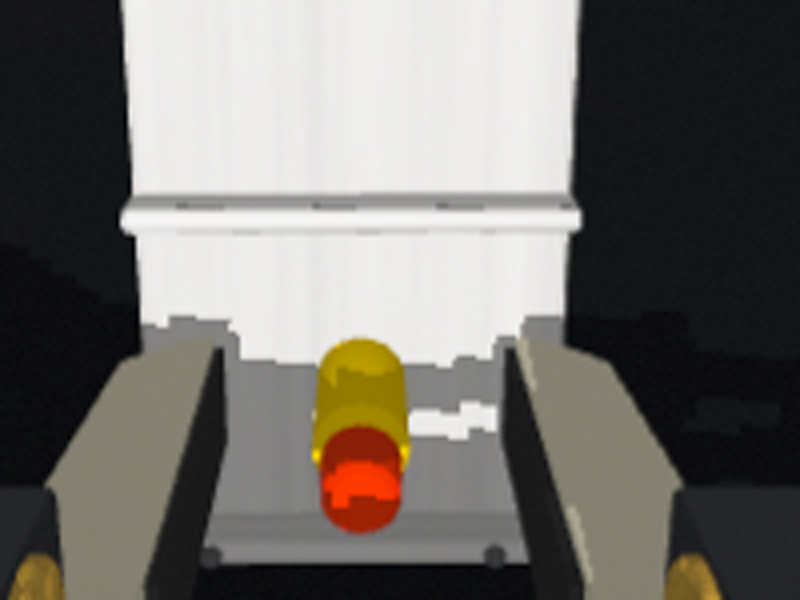

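Vial stands upright and centred (360,440 in crop). I lift and go back for the ball handle.

Emit:
jog_arm(
  steps=[
    [[0, 0, 0.5, 0, 0, 0], [0, 0, 0.8, 0, 0, 0], [0, 0, 0.9, 0, 0, 0], [0, 0.4, 0.6, 0, 0, 0], [-0.06, 0.9, 0, 0, 0, 0.07], [-0.06, 0.95, 0, 0, 0, 0.07], [-0.06, 0.95, 0, 0, 0, 0.07], [-0.06, 0.95, 0, 0, 0, 0.07], [-0.06, 0.95, 0, 0, 0, 0.07], [-0.06, 0.95, 0, 0, 0, 0.07], [-0.06, 0.95, 0, 0, 0, 0.07], [-0.06, 0.95, 0, 0, 0, 0.07], [-0.06, 0.95, 0, 0, 0, 0.07], [-0.06, 0.95, 0, 0, 0, 0.07], [-0.06, 0.95, 0, 0, 0, 0.07], [-0.05, 0.8, 0, 0, 0, 0.07], [0, 0, 0, 0, 0, 0]],
  ],
  hand=0.6,
)

```text
time_s: 8.83
eef_pos: [0.4751, 0.239, 0.1354]
ee_rot: [0.636, 0.772, 0.005, 0.005]
force: [0.4, -0.2, 0.3]
opening: 0.8
```

```bash
python3 - <<'E'
from h import *
to(.4819,.2154,.012,11.2)
E
```

```text
t 8.83 pos [0.4751 0.239  0.1354] yaw 11.07 toolz [ 1.400e-02  4.000e-04 -9.999e-01] open 0.8 F [ 0.4 -0.2  0.3]
units [ 0.17 -0.59 -3.08] turn [-0.    0.13  0.02]
```

Emit:
jog_arm(
  steps=[
    [[0.14, -0.55, -0.2, 0, 0.13, 0.02], [0, -0.03, -0.5, 0, 0, 0], [0, 0, -0.6, 0, 0, 0], [0, 0, -0.5, 0, 0, 0], [0, 0, 0, 0, 0, 0]],
  ],
)

```text
time_s: 9.25
eef_pos: [0.4821, 0.2186, 0.0641]
ee_rot: [0.632, 0.775, 0.003, 0.002]
force: [-0.8, -0.7, -0.1]
opening: 0.801
```

```bash
python3 - <<'E'
from h import *
to(.4819,.2154,.012,11.2)
c=crop('wrist',(230,150,430,300),4,'w6.png')
E
```

```text
t 9.25 pos [0.4821 0.2186 0.0641] yaw 11.65 toolz [ 0.0062  0.0022 -1.    ] open 0.801 F [-0.8 -0.7 -0.1]
units [-0.   -0.08 -1.3 ] turn [-0.02  0.06 -0.07]
```

View pics/w6.png

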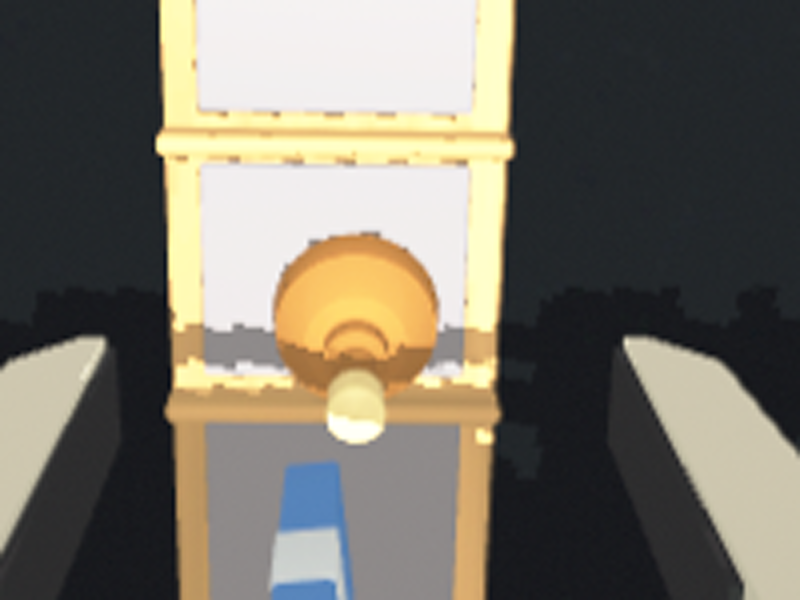

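```bash
python3 - <<'E'
from h import *
c=bot.camera('wrist')
p=lambda x,y:[(x+.5)/4-.5+230,(y+.5)/4-.5+150]
print(ray(c,p(355,315),.0245),ray(c,p(356,415),.065),c['origin'])
st()
E
```

```text
[0.48262248 0.21452521 0.0245    ] [0.48272433 0.21450238 0.065     ] [0.46550627 0.29671876 0.23205734]
t 9.35 pos [0.4841 0.2194 0.0677] yaw 11.65 toolz [ 0.0101  0.0036 -0.9999] open 0.8 F [ 0.1 -0.1  0.7]
```

Emit:
jog_arm(
  steps=[
    [[0, -0.08, -0.4, -0.02, 0.06, -0.07], [0, 0, -0.5, 0, 0, 0], [0, 0, -0.3, 0, 0, 0], [0, 0, 0, 0, 0, 0]],
  ],
)

```text
time_s: 9.68
eef_pos: [0.4891, 0.2168, 0.0238]
ee_rot: [0.635, 0.772, 0.006, 0.004]
force: [-0.2, 0.4, -1.1]
opening: 0.798
```

```bash
python3 - <<'E'
from h import *
to(.4819,.2154,.0115,11.2)
E
```

```text
t 9.68 pos [0.4891 0.2168 0.0238] yaw 11.14 toolz [ 0.0133  0.0044 -0.9999] open 0.798 F [-0.2  0.4 -1.1]
units [-0.18 -0.04 -0.31] turn [-0.04  0.13  0.01]
```

Emit:
jog_arm(
  steps=[
    [[-0.15, -0.05, -0.2, -0.04, 0.12, 0], [-0.02, 0, -0.1, 0, 0, 0], [0, 0, -0.02, 0, 0, 0], [0, 0, 0, 0, 0, 0]],
  ],
)

```text
time_s: 10.02
eef_pos: [0.4828, 0.2148, 0.0118]
ee_rot: [0.635, 0.772, 0.0, 0.0]
force: [0.1, 0.2, -0.0]
opening: 0.797
```

```bash
python3 - <<'E'
from h import *
to(.4826,.2148,.0115,11.2)
E
```

```text
t 10.02 pos [0.4828 0.2148 0.0118] yaw 11.12 toolz [ 1.e-03  3.e-04 -1.e+00] open 0.797 F [ 0.1  0.2 -0. ]
units [-0.01  0.   -0.01] turn [-0.    0.01  0.01]
```

Emit:
jog_arm(
  steps=[
    [[0, 0, 0, 0, 0, 0], [0, 0, 0, 0, 0, 0], [0, 0, 0, 0, 0, 0], [0, 0, 0, 0, 0, 0]],
  ],
  hand=-1,
  squeeze=20,
)

```text
time_s: 10.35
eef_pos: [0.4841, 0.2153, 0.0135]
ee_rot: [0.635, 0.772, 0.002, 0.001]
force: [-1.0, -0.3, 0.0]
opening: 0.559
```

```bash
python3 - <<'E'
from h import *
to(.4826,.2148,.0115,11.2)
E
```

```text
t 10.35 pos [0.4841 0.2153 0.0135] yaw 11.13 toolz [ 0.0036  0.0011 -1.    ] open 0.559 F [-1.  -0.3  0. ]
units [-0.04 -0.01 -0.05] turn [-0.01  0.03  0.01]
```

Emit:
jog_arm(
  steps=[
    [[-0.04, -0.01, -0.05, -0.01, 0.03, 0], [0, 0, -0.01, 0, 0, 0], [-0.01, 0, 0, 0, 0, 0], [0, 0, -0.01, 0, 0, 0], [0, 0, 0, 0, 0, 0], [0, 0, 0, 0, 0, 0]],
  ],
)

```text
time_s: 10.85
eef_pos: [0.4824, 0.2151, 0.0117]
ee_rot: [0.635, 0.772, 0.001, 0.0]
force: [0.4, -0.9, -0.0]
opening: 0.332
```

```bash
python3 - <<'E'
from h import *
to(.4826,.2148,.0115,11.2)
c=crop('wrist',(230,150,430,300),4,'w7.png')
E
```

```text
t 10.85 pos [0.4824 0.2151 0.0117] yaw 11.14 toolz [ 1.3e-03  4.0e-04 -1.0e+00] open 0.332 F [ 0.4 -0.9 -0. ]
units [ 0.   -0.01 -0.  ] turn [-0.    0.01  0.01]
```

View pics/w7.png

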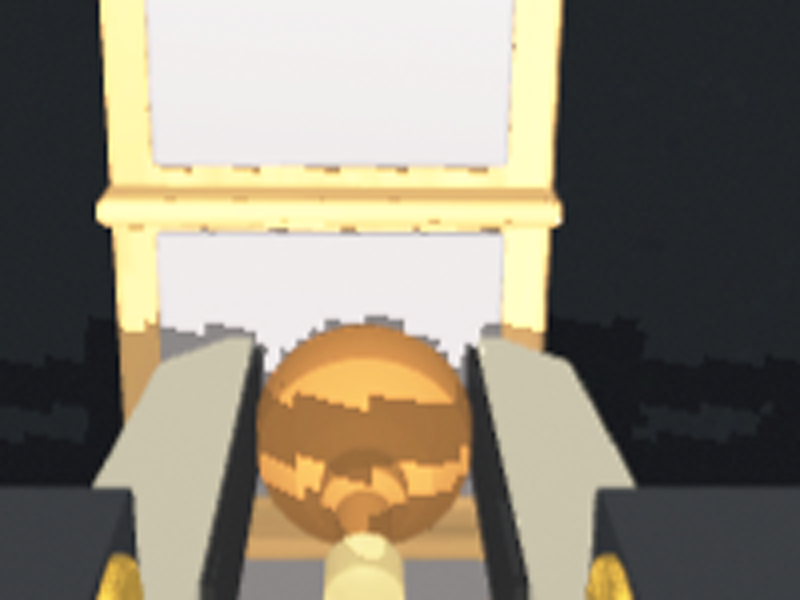

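Emit:
jog_arm(
  steps=[
    [[0, 0, 0, 0, 0, 0], [0, 0, 0.15, 0, 0, 0], [0, 0, 0.3, 0, 0, 0], [0, 0, 0.6, 0, 0, 0], [0, 0, 0.8, 0, 0, 0], [0, 0, 0.6, 0, 0, 0], [0, -0.2, 0.2, 0, 0, 0], [0.06, -0.4, 0, 0, 0, 0], [0.06, -0.6, 0, 0, 0, 0]],
  ],
  squeeze=30,
)

```text
time_s: 11.65
eef_pos: [0.485, 0.1677, 0.1263]
ee_rot: [0.633, 0.774, 0.001, 0.0]
force: [0.3, -0.3, -0.4]
opening: 0.327
```

```bash
python3 - <<'E'
from h import *
to(.5016,-.1898,.1,6.3)
c=crop('wrist',(230,150,430,300),4,'w8.png')
E
```

```text
t 11.65 pos [0.485  0.1677 0.1263] yaw 11.41 toolz [ 0.0012  0.001  -1.    ] open 0.327 F [ 0.3 -0.3 -0.4]
units [ 0.41 -8.94 -0.66] turn [-0.01  0.01 -0.85]
```

View pics/w8.png

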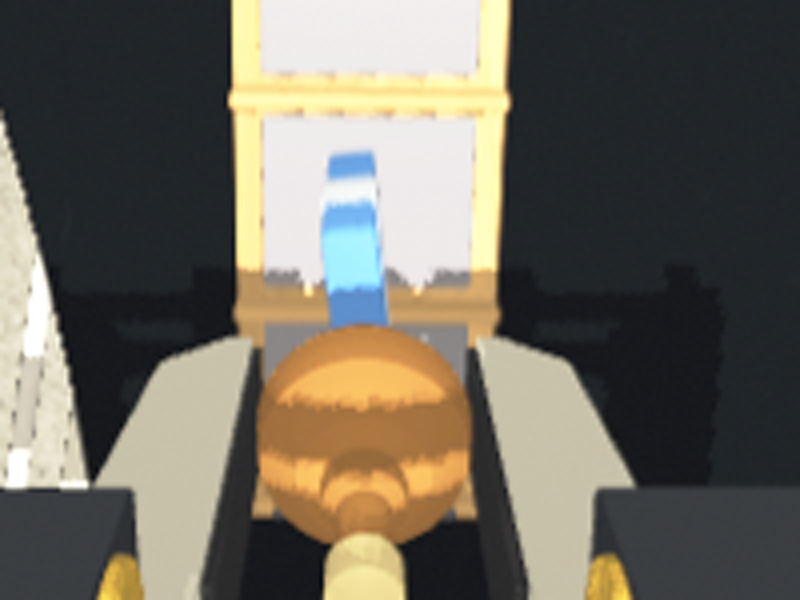

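Held upright, unchanged in the fingers. I carry on.

Emit:
jog_arm(
  steps=[
    [[0.05, -0.8, 0, 0, 0, -0.08], [0.04, -0.8, 0, 0, 0, -0.08], [0.04, -0.8, 0, 0, 0, -0.08], [0.04, -0.8, 0, 0, 0, -0.08], [0.04, -0.8, 0, 0, 0, -0.08], [0.04, -0.8, 0, 0, 0, -0.08], [0.04, -0.8, 0, 0, 0, -0.08], [0.04, -0.8, 0, 0, 0, -0.08], [0.04, -0.8, 0, 0, 0, -0.08], [0.04, -0.8, 0, 0, 0, -0.08], [0, -0.5, 0, 0, 0, -0.05], [0, -0.3, 0, 0, 0, 0], [0, 0, 0, 0, 0, 0]],
  ],
)

```text
time_s: 12.78
eef_pos: [0.4949, -0.212, 0.1264]
ee_rot: [0.67, 0.742, -0.001, 0.002]
force: [0.3, 0.9, -1.5]
opening: 0.33
```

```bash
python3 - <<'E'
from h import *
to(.5016,-.1898,.0095,6.3)
E
```

```text
t 12.78 pos [ 0.4949 -0.212   0.1264] yaw 5.87 toolz [ 0.0026 -0.0042 -1.    ] open 0.33 F [ 0.3  0.9 -1.5]
units [ 0.17  0.56 -2.92] turn [0.04 0.02 0.07]
```

Emit:
jog_arm(
  steps=[
    [[0.1, 0.35, -0.2, 0.04, 0.02, 0.07], [0.07, 0.2, -0.4, 0, 0, 0], [0, 0, -0.6, 0, 0, 0], [0, 0, -0.6, 0, 0, 0], [0, 0, -0.4, 0, 0, 0], [0, 0, -0.2, 0, 0, 0], [0, 0, 0, 0, 0, 0]],
  ],
)

```text
time_s: 13.37
eef_pos: [0.501, -0.1807, 0.0253]
ee_rot: [0.666, 0.746, 0.002, -0.001]
force: [-0.2, 0.4, -1.2]
opening: 0.331
```

```bash
python3 - <<'E'
from h import *
to(.5016,-.1898,.0088,6.3)
E
```

```text
t 13.37 pos [ 0.501  -0.1807  0.0253] yaw 6.43 toolz [ 8.0e-04  3.5e-03 -1.0e+00] open 0.331 F [-0.2  0.4 -1.2]
units [ 0.02 -0.23 -0.41] turn [-0.03  0.01 -0.02]
```

Emit:
jog_arm(
  steps=[
    [[0.02, -0.2, -0.15, -0.03, 0.01, -0.02], [0, -0.03, -0.15, 0, 0, 0], [0, 0, -0.05, 0, 0, 0], [0, 0, 0, 0, 0, 0]],
  ],
)

```text
time_s: 13.7
eef_pos: [0.5031, -0.189, 0.0118]
ee_rot: [0.666, 0.746, 0.0, 0.001]
force: [-0.7, -0.0, 0.4]
opening: 0.325
```

```bash
python3 - <<'E'
from h import *
to(.5016,-.1898,.0088,6.3)
E
```

```text
t 13.7 pos [ 0.5031 -0.189   0.0118] yaw 6.44 toolz [ 1.2e-03 -3.0e-04 -1.0e+00] open 0.325 F [-0.7 -0.   0.4]
units [-0.04 -0.02 -0.07] turn [ 0.    0.01 -0.02]
```

Emit:
jog_arm(
  steps=[
    [[-0.04, -0.02, -0.06, 0, 0.01, -0.02], [0, 0, -0.02, 0, 0, 0], [0, 0, 0, 0, 0, 0]],
  ],
)

```text
time_s: 13.95
eef_pos: [0.5027, -0.1908, 0.01]
ee_rot: [0.667, 0.745, 0.0, 0.002]
force: [-0.7, -0.3, -0.7]
opening: 0.331
```

```bash
python3 - <<'E'
from h import *
to(.5016,-.1898,.0088,6.3)
E
```

```text
t 13.95 pos [ 0.5027 -0.1908  0.01  ] yaw 6.27 toolz [ 0.0028 -0.0015 -1.    ] open 0.331 F [-0.7 -0.3 -0.7]
units [-0.03  0.03 -0.03] turn [0.01 0.03 0.01]
```

Emit:
jog_arm(
  steps=[
    [[-0.02, 0.02, -0.04, 0.01, 0.03, 0.01], [0, 0, -0.02, 0, 0, 0], [0, 0, -0.01, 0, 0, 0]],
  ],
)

```text
time_s: 14.2
eef_pos: [0.5026, -0.1906, 0.0086]
ee_rot: [0.667, 0.745, -0.0, 0.001]
force: [-1.7, 0.6, 3.5]
opening: 0.326
```

```bash
python3 - <<'E'
from h import *
to(.5016,-.1898,.0088,6.3)
E
```

```text
t 14.2 pos [ 0.5026 -0.1906  0.0086] yaw 6.3 toolz [ 0.001  -0.0011 -1.    ] open 0.326 F [-1.7  0.6  3.5]
units [-0.03  0.02  0.01] turn [0.01 0.01 0.  ]
```

Contact felt (3.5 N). Release.

Emit:
jog_arm(
  steps=[
    [[0, 0, 0.01, 0, 0, 0], [0, 0, 0, 0, 0, 0], [0, 0, 0, 0, 0, 0], [0, 0, 0, 0, 0, 0], [0, 0, 0, 0, 0, 0]],
  ],
  hand=0.6,
)

```text
time_s: 14.62
eef_pos: [0.503, -0.1907, 0.0091]
ee_rot: [0.667, 0.745, 0.0, 0.001]
force: [0.5, -0.7, 0.0]
opening: 0.637
```

```bash
python3 - <<'E'
from h import *
to(.5016,-.1898,.0088,6.3)
c=crop('wrist',(230,150,430,300),4,'w9.png')
E
```

```text
t 14.62 pos [ 0.503  -0.1907  0.0091] yaw 6.3 toolz [ 0.0018 -0.0015 -1.    ] open 0.637 F [ 0.5 -0.7  0. ]
units [-0.03  0.02 -0.01] turn [ 0.01  0.02 -0.  ]
```

View pics/w9.png

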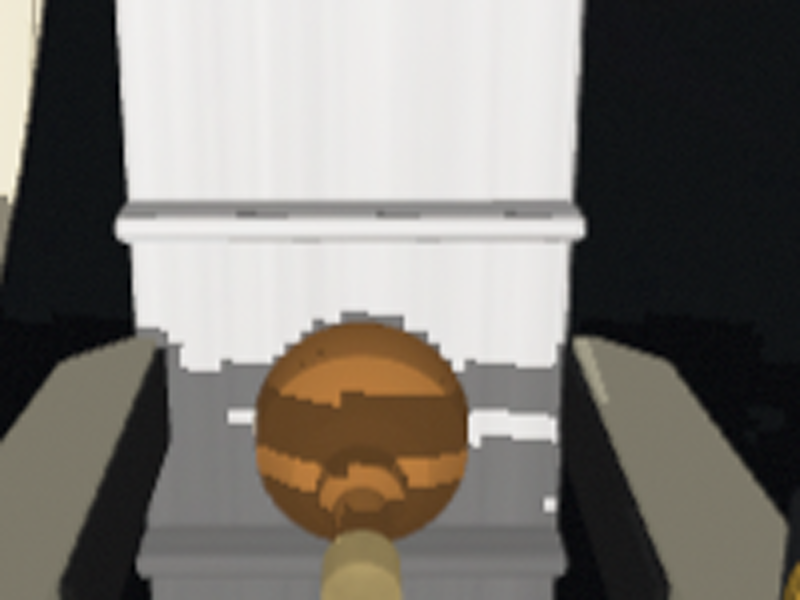

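Ball handle stands in its place. Next the stick.

Emit:
jog_arm(
  steps=[
    [[0, 0, 0.4, 0, 0, 0], [0, 0, 0.8, 0, 0, 0], [0, 0, 0.9, 0, 0, 0], [0, 0.2, 0.8, 0, 0, 0], [-0.05, 0.8, 0.2, 0, 0, 0.16], [-0.05, 0.9, 0, 0, 0, 0.16], [-0.05, 0.9, 0, 0, 0, 0.16], [-0.05, 0.9, 0, 0, 0, 0.16], [-0.05, 0.9, 0, 0, 0, 0.16], [-0.05, 0.9, 0, 0, 0, 0.16], [-0.05, 0.9, 0, 0, 0, 0.16], [-0.05, 0.9, 0, 0, 0, 0.16], [-0.05, 0.6, 0, 0, 0, 0.16], [0, 0.3, 0, 0, 0, 0.16], [0, 0, 0, 0, 0, 0]],
  ],
  hand=0.4,
)

```text
time_s: 15.92
eef_pos: [0.4799, 0.1519, 0.1403]
ee_rot: [0.601, 0.799, 0.002, 0.002]
force: [-0.0, 0.1, -0.1]
opening: 0.7
```

```bash
python3 - <<'E'
from h import *
to(.4858,.1604,.03,15.8)
c=crop('wrist',(230,150,430,300),4,'w10.png')
E
```

```text
t 15.92 pos [0.4799 0.1519 0.1403] yaw 16.06 toolz [ 0.0066  0.0013 -1.    ] open 0.7 F [-0.   0.1 -0.1]
units [ 0.15  0.21 -2.76] turn [-0.01  0.06 -0.04]
```

View pics/w10.png

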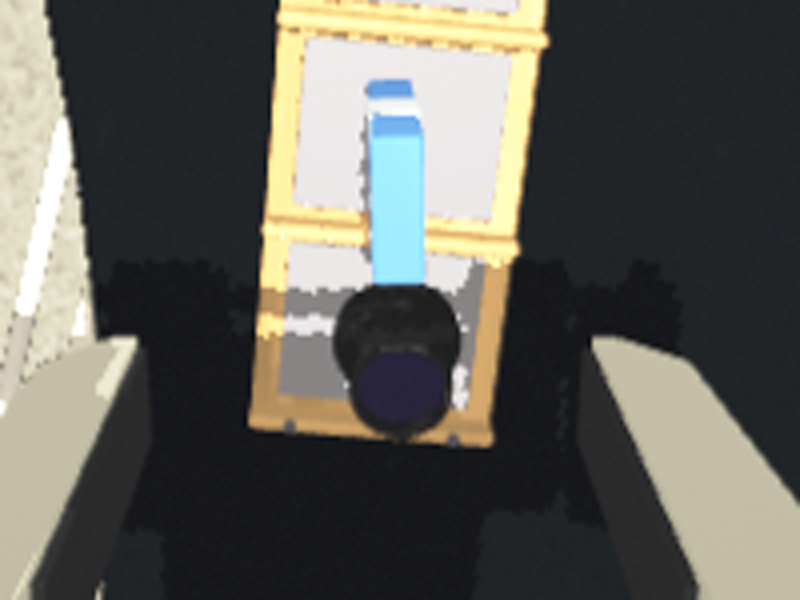

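```bash
python3 - <<'E'
from h import *
c=bot.camera('wrist')
p=lambda x,y:[(x+.5)/4-.5+230,(y+.5)/4-.5+150]
st()
q=[ray(c,p(*a),.071)[:2] for a in((370,135),(422,135),(373,283),(424,283))];print(np.round(q,4),np.mean(q,0))
print(ray(c,p(402,384),.043))
E
```

```text
t 16.02 pos [0.4801 0.1496 0.1402] yaw 15.91 toolz [ 6.3e-03  2.0e-04 -1.0e+00] open 0.702 F [0.  0.7 0.3]
[[0.4752 0.1736]
 [0.4853 0.1765]
 [0.4846 0.1433]
 [0.4949 0.1462]] [0.48500987 0.15990287]
[0.50179911 0.11045154 0.043     ]
```

Emit:
jog_arm(
  steps=[
    [[0.1, 0.2, 0, 0, 0.06, 0.05], [0.04, 0.06, 0, 0, 0, 0.05], [0, 0, 0, 0, 0, 0]],
  ],
)

```text
time_s: 16.27
eef_pos: [0.4867, 0.158, 0.1401]
ee_rot: [0.6, 0.8, -0.0, -0.0]
force: [0.3, -0.1, 0.4]
opening: 0.697
```

```bash
python3 - <<'E'
from h import *
to(.4855,.1605,.02,16.5)
E
```

```text
t 16.27 pos [0.4867 0.158  0.1401] yaw 16.32 toolz [-5.e-04 -7.e-04 -1.e+00] open 0.697 F [ 0.3 -0.1  0.4]
units [-0.03  0.06 -3.  ] turn [ 0.01 -0.01  0.03]
```

Emit:
jog_arm(
  steps=[
    [[-0.03, 0.05, -0.3, 0, 0, 0.03], [0, 0, -0.6, 0, 0, 0], [0, 0, -0.8, 0, 0, 0], [0, 0, -0.7, 0, 0, 0], [0, 0, -0.3, 0, 0, 0], [0, 0, 0, 0, 0, 0]],
  ],
)

```text
time_s: 16.77
eef_pos: [0.4869, 0.1567, 0.0265]
ee_rot: [0.601, 0.799, 0.001, 0.002]
force: [-0.1, -0.3, 0.8]
opening: 0.703
```

```bash
python3 - <<'E'
from h import *
to(.4855,.1605,.02,16.5)
E
```

```text
t 16.77 pos [0.4869 0.1567 0.0265] yaw 16.16 toolz [ 4.e-03 -3.e-04 -1.e+00] open 0.703 F [-0.1 -0.3  0.8]
units [-0.04  0.1  -0.16] turn [0.   0.04 0.06]
```

Emit:
jog_arm(
  steps=[
    [[-0.03, 0.09, -0.15, 0, 0.04, 0.06], [0, 0, 0, 0, 0, 0], [0, 0, 0, 0, 0, 0], [0, 0, 0, 0, 0, 0], [0, 0, 0, 0, 0, 0]],
  ],
  hand=-1,
  squeeze=20,
)

```text
time_s: 17.18
eef_pos: [0.4859, 0.1597, 0.0205]
ee_rot: [0.599, 0.801, -0.0, -0.0]
force: [0.1, 0.2, 1.3]
opening: 0.393
```

```bash
python3 - <<'E'
from h import *
to(.4855,.1605,.02,16.5)
c=crop('wrist',(230,180,430,330),4,'w11.png')
E
```

```text
t 17.18 pos [0.4859 0.1597 0.0205] yaw 16.46 toolz [-8.e-04 -5.e-04 -1.e+00] open 0.393 F [0.1 0.2 1.3]
units [-0.01  0.02 -0.01] turn [ 0.   -0.01  0.01]
```

View pics/w11.png

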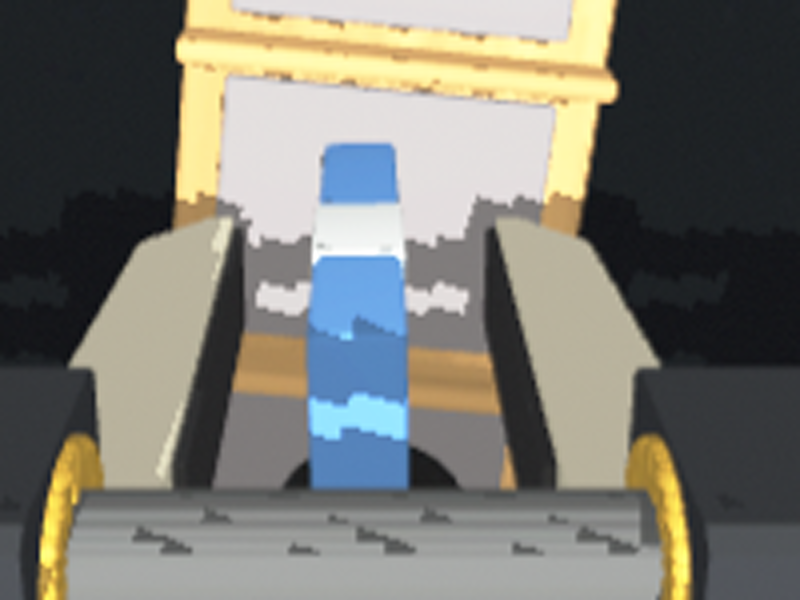

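The stick (358,315) is centred and parallel to the pads. I close fully.

Emit:
jog_arm(
  steps=[
    [[-0.01, 0.02, 0, 0, 0, 0], [0, 0, 0, 0, 0, 0], [0, 0, 0, 0, 0, 0], [0, 0, 0, 0, 0, 0], [0, 0, 0, 0, 0, 0], [0, 0, 0, 0, 0, 0]],
  ],
  squeeze=25,
)

```text
time_s: 17.73
eef_pos: [0.4878, 0.1612, 0.0234]
ee_rot: [0.598, 0.801, 0.002, 0.002]
force: [0.1, 0.4, -0.4]
opening: 0.115
```

```bash
python3 - <<'E'
from h import *
to(.4855,.1605,.02,16.5)
E
```

```text
t 17.73 pos [0.4878 0.1612 0.0234] yaw 16.48 toolz [ 4.5e-03  7.0e-04 -1.0e+00] open 0.115 F [ 0.1  0.4 -0.4]
units [-0.06 -0.02 -0.08] turn [-0.01  0.04  0.  ]
```

Emit:
jog_arm(
  steps=[
    [[0, 0, 0.3, 0, 0, 0], [0, 0, 0.7, 0, 0, 0], [0, 0, 0.8, 0, 0, 0], [0, 0, 0.7, 0, 0, 0], [0, -0.4, 0.3, 0, 0, -0.1], [0.03, -0.7, 0, 0, 0, -0.2], [0.03, -0.8, 0, 0, 0, -0.2], [0.03, -0.8, 0, 0, 0, -0.2], [0.03, -0.8, 0, 0, 0, -0.2], [0.03, -0.8, 0, 0, 0, -0.2], [0.03, -0.8, 0, 0, 0, -0.2], [0.03, -0.8, 0, 0, 0, -0.2], [0.03, -0.7, 0, 0, 0, -0.2], [0, -0.4, 0, 0, 0, -0.1], [0, -0.1, 0, 0, 0, 0], [0, 0, 0, 0, 0, 0]],
  ],
)

```text
time_s: 19.07
eef_pos: [0.4948, -0.1357, 0.1563]
ee_rot: [0.673, 0.74, 0.004, 0.006]
force: [0.2, 1.1, -0.7]
opening: 0.119
```

```bash
python3 - <<'E'
from h import *
to(.4956,-.1361,.025,6.3)
c=crop('wrist',(230,180,430,330),4,'w12.png')
E
```

```text
t 19.07 pos [ 0.4948 -0.1357  0.1563] yaw 5.39 toolz [ 0.0143 -0.0031 -0.9999] open 0.119 F [ 0.2  1.1 -0.7]
units [ 0.02 -0.01 -3.28] turn [0.03 0.14 0.15]
```

View pics/w12.png

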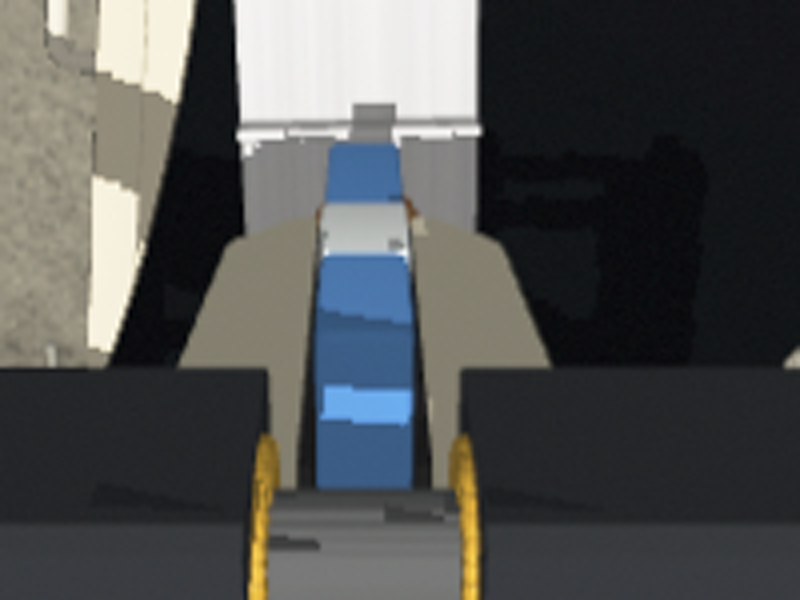

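Emit:
jog_arm(
  steps=[
    [[0, 0, -0.4, 0.03, 0.14, 0.15], [0, 0, -0.7, 0, 0, 0], [0, 0, -0.8, 0, 0, 0], [0, 0, -0.6, 0, 0, 0], [0, 0, -0.3, 0, 0, 0], [0, 0, 0, 0, 0, 0]],
  ],
)

```text
time_s: 19.62
eef_pos: [0.4975, -0.1271, 0.0449]
ee_rot: [0.663, 0.748, 0.002, 0.002]
force: [-0.5, 0.6, -0.2]
opening: 0.121
```

```bash
python3 - <<'E'
from h import *
to(.4956,-.1361,.018,6.3)
E
```

```text
t 19.62 pos [ 0.4975 -0.1271  0.0449] yaw 6.89 toolz [ 6.5e-03  3.0e-04 -1.0e+00] open 0.121 F [-0.5  0.6 -0.2]
units [-0.05 -0.23 -0.67] turn [-0.    0.06 -0.1 ]
```

Emit:
jog_arm(
  steps=[
    [[-0.05, -0.2, -0.2, 0, 0.06, -0.1], [0, -0.03, -0.2, 0, 0, 0], [0, 0, -0.12, 0, 0, 0], [0, 0, 0, 0, 0, 0]],
  ],
)

```text
time_s: 19.95
eef_pos: [0.4966, -0.1343, 0.0246]
ee_rot: [0.666, 0.746, 0.0, 0.0]
force: [-0.2, -0.7, -0.4]
opening: 0.123
```

```bash
python3 - <<'E'
from h import *
to(.4956,-.1361,.018,6.3)
E
```

```text
t 19.95 pos [ 0.4966 -0.1343  0.0246] yaw 6.5 toolz [ 1.1e-03  3.0e-04 -1.0e+00] open 0.123 F [-0.2 -0.7 -0.4]
units [-0.03 -0.05 -0.16] turn [-0.    0.01 -0.03]
```

Emit:
jog_arm(
  steps=[
    [[-0.03, -0.04, -0.09, 0, 0.01, -0.03], [0, 0, -0.05, 0, 0, 0], [0, 0, -0.01, 0, 0, 0]],
  ],
)

```text
time_s: 20.2
eef_pos: [0.4969, -0.1366, 0.0199]
ee_rot: [0.667, 0.745, 0.001, 0.001]
force: [0.6, 0.6, 0.6]
opening: 0.113
```

```bash
python3 - <<'E'
from h import *
to(.4956,-.1361,.0175,6.3)
E
```

```text
t 20.2 pos [ 0.4969 -0.1366  0.0199] yaw 6.28 toolz [ 2.9e-03 -6.0e-04 -1.0e+00] open 0.113 F [0.6 0.6 0.6]
units [-0.03  0.01 -0.06] turn [0.01 0.03 0.  ]
```

Emit:
jog_arm(
  steps=[
    [[-0.02, 0, -0.03, 0.01, 0.03, 0], [0, 0, -0.03, 0, 0, 0], [0, 0, 0, 0, 0, 0]],
  ],
)

```text
time_s: 20.45
eef_pos: [0.498, -0.137, 0.0205]
ee_rot: [0.667, 0.745, 0.001, 0.001]
force: [0.6, 0.6, -0.2]
opening: 0.115
```

```bash
python3 - <<'E'
from h import *
to(.4956,-.1361,.0175,6.3)
c=crop('wrist',(230,180,430,330),4,'w13.png')
E
```

```text
t 20.45 pos [ 0.498  -0.137   0.0205] yaw 6.26 toolz [ 3.e-03  1.e-04 -1.e+00] open 0.115 F [ 0.6  0.6 -0.2]
units [-0.06  0.02 -0.08] turn [-0.    0.03  0.01]
```

View pics/w13.png

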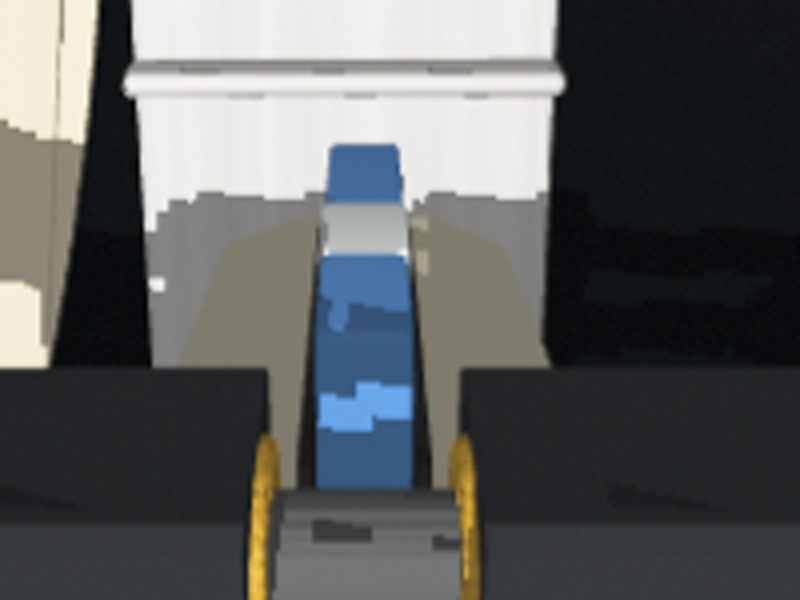

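Emit:
jog_arm(
  steps=[
    [[-0.05, 0.02, -0.06, 0, 0.03, 0.01], [0, 0, -0.03, 0, 0, 0], [0, 0, -0.02, 0, 0, 0]],
  ],
)

```text
time_s: 20.75
eef_pos: [0.4985, -0.1373, 0.0199]
ee_rot: [0.667, 0.745, 0.001, 0.002]
force: [-2.0, 0.7, 4.8]
opening: 0.117
```

```bash
python3 - <<'E'
from h import *
to(.4956,-.1361,.0175,6.3)
E
```

```text
t 20.75 pos [ 0.4985 -0.1373  0.0199] yaw 6.31 toolz [ 0.0046 -0.0019 -1.    ] open 0.117 F [-2.   0.7  4.8]
units [-0.07  0.03 -0.06] turn [ 0.02  0.04 -0.  ]
```

Contact with 4.8 N; 3 mm off, well inside the tolerance. Release.

Emit:
jog_arm(
  steps=[
    [[0, 0, 0, 0.01, 0.02, 0], [0, 0, 0, 0, 0, 0], [0, 0, 0, 0, 0, 0], [0, 0, 0, 0, 0, 0], [0, 0, 0, 0, 0, 0]],
  ],
  hand=0.2,
)

```text
time_s: 21.17
eef_pos: [0.4986, -0.1375, 0.0199]
ee_rot: [0.667, 0.745, 0.0, 0.001]
force: [-0.5, 0.0, 1.0]
opening: 0.428
```

```bash
python3 - <<'E'
from h import *
to(.4956,-.1361,.0175,6.3)
c=crop('wrist',(230,180,430,330),4,'w14.png')
E
```

```text
t 21.17 pos [ 0.4986 -0.1375  0.0199] yaw 6.31 toolz [ 0.0028 -0.0012 -1.    ] open 0.428 F [-0.5  0.   1. ]
units [-0.07  0.03 -0.06] turn [ 0.01  0.03 -0.  ]
```

View pics/w14.png

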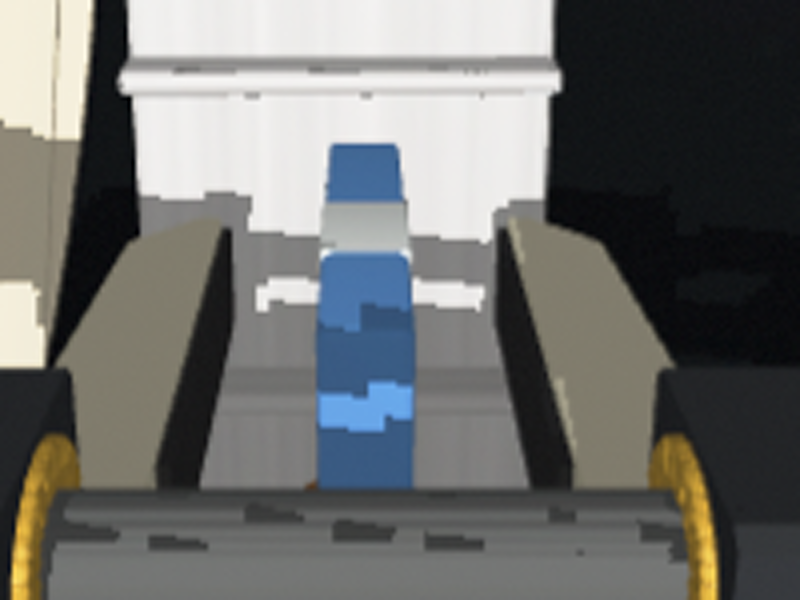

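Stick stands free and upright. Next the loupe.

Emit:
jog_arm(
  steps=[
    [[0, 0, 0.4, 0, 0, 0], [0, 0, 0.8, 0, 0, 0], [0, 0, 0.9, 0, 0, 0], [0, 0, 0.7, 0, 0, 0], [0, 0.5, 0.2, 0, 0, 0.1], [0.02, 0.9, 0, 0, 0, 0.1], [0.02, 0.9, 0, 0, 0, 0.1], [0.02, 0.9, 0, 0, 0, 0.1], [0.02, 0.9, 0, 0, 0, 0.1], [0.02, 0.9, 0, 0, 0, 0.1], [0.02, 0.7, 0, 0, 0, 0.1], [0, 0.4, 0, 0, 0, 0.1], [0, 0, 0, 0, 0, 0]],
  ],
  hand=0.6,
)

```text
time_s: 22.3
eef_pos: [0.4994, 0.1167, 0.1455]
ee_rot: [0.636, 0.771, 0.002, 0.001]
force: [0.8, 0.4, -0.7]
opening: 0.802
```

```bash
python3 - <<'E'
from h import *
to(.5022,.1092,.013,11.2)
E
```

```text
t 22.3 pos [0.4994 0.1167 0.1455] yaw 10.97 toolz [ 0.0036  0.001  -1.    ] open 0.802 F [ 0.8  0.4 -0.7]
units [ 0.07 -0.19 -3.31] turn [-0.01  0.03  0.04]
```

Emit:
jog_arm(
  steps=[
    [[0.06, -0.18, -0.3, 0, 0.03, 0.04], [0, 0, -0.7, 0, 0, 0], [0, 0, -0.7, 0, 0, 0], [0, 0, -0.4, 0, 0, 0], [0, 0, 0, 0, 0, 0]],
  ],
)

```text
time_s: 22.72
eef_pos: [0.5031, 0.1046, 0.0573]
ee_rot: [0.634, 0.773, 0.001, 0.002]
force: [-0.4, 0.6, -0.7]
opening: 0.796
```

```bash
python3 - <<'E'
from h import *
to(.5022,.1092,.013,11.2)
c=crop('wrist',(230,150,430,300),4,'w15.png')
p=lambda x,y:[(x+.5)/4-.5+230,(y+.5)/4-.5+150]
np.save('w15.npy',{k:np.array(c[k]) for k in('camera_matrix','origin','rotation')},allow_pickle=True)
E
```

```text
t 22.72 pos [0.5031 0.1046 0.0573] yaw 11.31 toolz [ 4.e-03 -9.e-04 -1.e+00] open 0.796 F [-0.4  0.6 -0.7]
units [-0.02  0.11 -1.11] turn [ 0.01  0.04 -0.02]
```

View pics/w15.png

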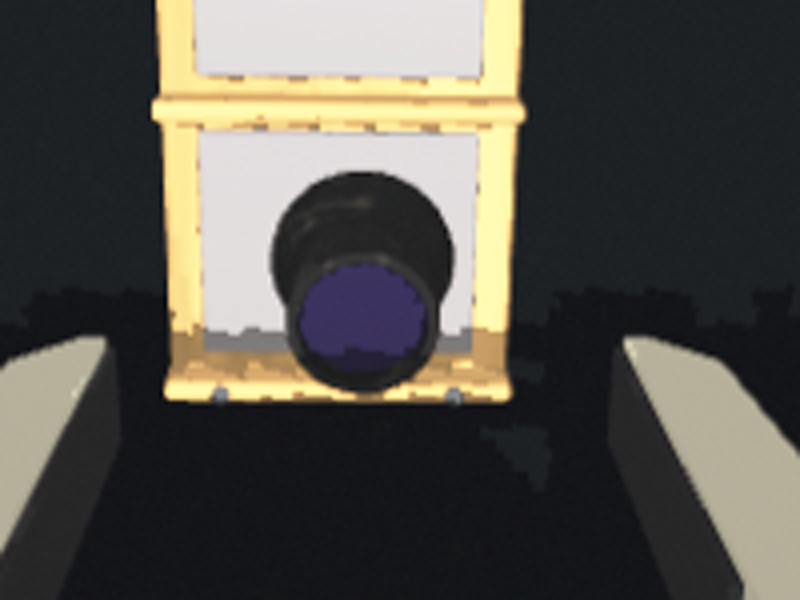

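```bash
python3 - <<'E'
from h import *
c=np.load('w15.npy',allow_pickle=True).item()
p=lambda x,y:[(x+.5)/4-.5+230,(y+.5)/4-.5+150]
print(ray(c,p(363,322),.043),ray(c,p(363,258),.012))
to(.5022,.1092,.013,11.2)
E
```

```text
[0.50208075 0.11003739 0.043     ] [0.50219618 0.11002374 0.012     ]
t 22.77 pos [0.5034 0.1045 0.0584] yaw 11.3 toolz [ 0.0043 -0.001  -1.    ] open 0.804 F [-0.1  0.   0.2]
units [-0.03  0.12 -1.14] turn [ 0.01  0.04 -0.02]
```

Emit:
jog_arm(
  steps=[
    [[-0.04, 0.13, -0.3, 0.01, 0.04, -0.02], [0, 0, -0.4, 0, 0, 0], [0, 0, -0.3, 0, 0, 0], [0, 0, -0.1, 0, 0, 0], [0, 0, 0, 0, 0, 0]],
  ],
)

```text
time_s: 23.18
eef_pos: [0.5048, 0.1071, 0.0145]
ee_rot: [0.637, 0.771, 0.002, 0.002]
force: [0.9, -0.6, 0.2]
opening: 0.8
```

```bash
python3 - <<'E'
from h import *
to(.5022,.1099,.0115,11.2)
E
```

```text
t 23.18 pos [0.5048 0.1071 0.0145] yaw 10.89 toolz [ 4.6e-03  4.0e-04 -1.0e+00] open 0.8 F [ 0.9 -0.6  0.2]
units [-0.07  0.07 -0.08] turn [-0.    0.04  0.05]
```

Emit:
jog_arm(
  steps=[
    [[-0.06, 0.07, -0.06, 0, 0.04, 0.05], [0, 0, -0.01, 0, 0, 0], [0, 0, -0.01, 0, 0, 0], [0, 0, 0, 0, 0, 0]],
  ],
  hand=-1,
  squeeze=20,
)

```text
time_s: 23.52
eef_pos: [0.5037, 0.1105, 0.013]
ee_rot: [0.635, 0.773, 0.001, 0.001]
force: [0.1, -0.0, 0.6]
opening: 0.563
```

```bash
python3 - <<'E'
from h import *
to(.5022,.1099,.0115,11.2)
E
```

```text
t 23.52 pos [0.5037 0.1105 0.013 ] yaw 11.23 toolz [ 2.4e-03  7.0e-04 -1.0e+00] open 0.563 F [ 0.1 -0.   0.6]
units [-0.04 -0.01 -0.04] turn [-0.01  0.02 -0.  ]
```

Emit:
jog_arm(
  steps=[
    [[-0.04, -0.01, -0.04, 0, 0.02, 0], [0, 0, -0.01, 0, 0, 0], [0, 0, 0, 0, 0, 0], [0, 0, 0, 0, 0, 0], [0, 0, 0, 0, 0, 0]],
  ],
)

```text
time_s: 23.93
eef_pos: [0.5032, 0.1104, 0.0125]
ee_rot: [0.634, 0.773, 0.001, 0.001]
force: [-0.1, 0.0, -0.3]
opening: 0.369
```

```bash
python3 - <<'E'
from h import *
to(.5022,.1099,.0115,11.2)
c=crop('wrist',(230,150,430,300),4,'w16.png')
E
```

```text
t 23.93 pos [0.5032 0.1104 0.0125] yaw 11.25 toolz [ 0.0031  0.001  -1.    ] open 0.369 F [-0.1  0.  -0.3]
units [-0.03 -0.01 -0.03] turn [-0.01  0.03 -0.01]
```

View pics/w16.png

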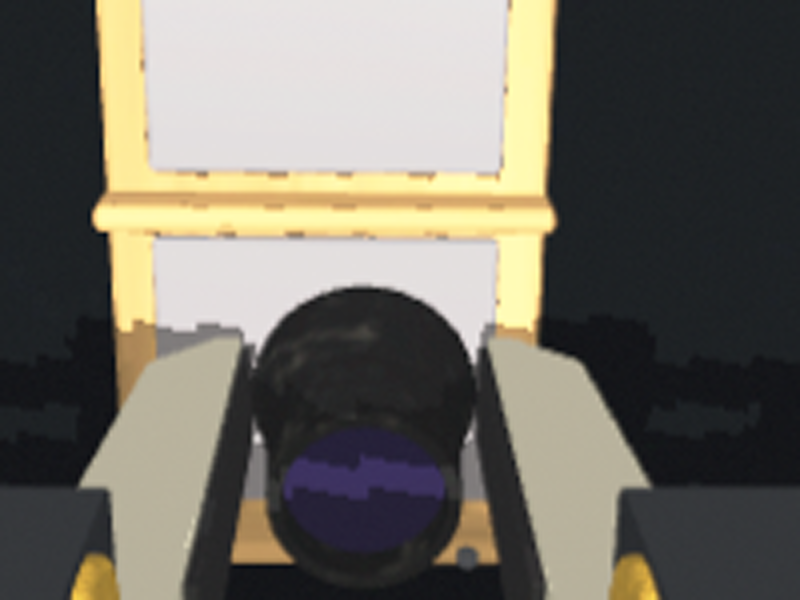

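Emit:
jog_arm(
  steps=[
    [[-0.02, 0, 0, 0, 0.02, 0], [0, 0, 0, 0, 0, 0], [0, 0, 0, 0, 0, 0], [0, 0, 0.2, 0, 0, 0], [0, 0, 0.3, 0, 0, 0], [0, 0, 0.3, 0, 0, 0], [0, 0, 0.2, 0, 0, 0]],
  ],
)

```text
time_s: 24.57
eef_pos: [0.5001, 0.11, 0.0537]
ee_rot: [0.634, 0.773, -0.001, -0.002]
force: [-0.1, 0.5, 0.0]
opening: 0.37
```

```bash
python3 - <<'E'
from h import *
to(.4897,-.0825,.0115,6.3)
c=crop('wrist',(230,150,430,300),4,'w17.png')
E
```

```text
t 24.57 pos [0.5001 0.11   0.0537] yaw 11.25 toolz [-4.1e-03  5.0e-04 -1.0e+00] open 0.37 F [-0.1  0.5  0. ]
units [-0.26 -4.81 -1.05] turn [-0.01 -0.04 -0.82]
```

View pics/w17.png

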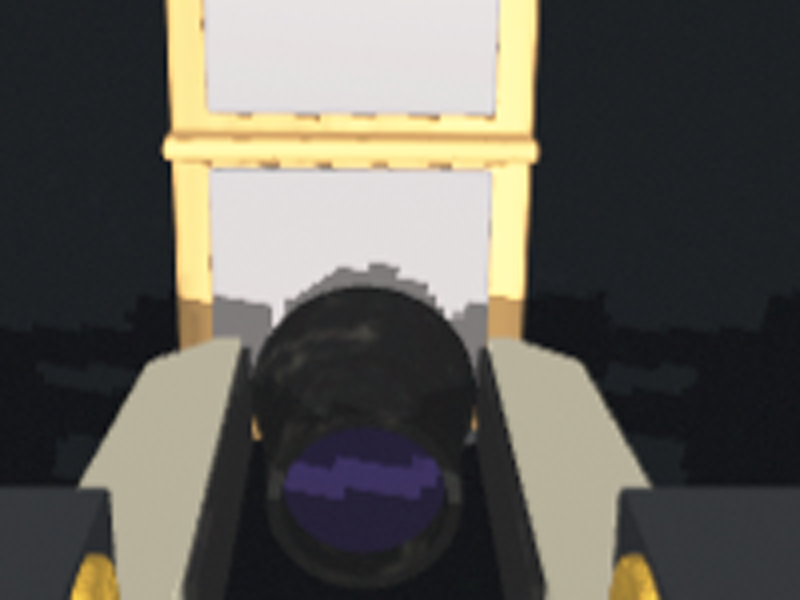

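Emit:
jog_arm(
  steps=[
    [[0, 0, 0.5, 0, 0, 0], [0, -0.2, 0.6, 0, 0, 0], [-0.03, -0.5, 0.3, 0, 0, -0.1], [-0.04, -0.7, 0, 0, 0, -0.15], [-0.04, -0.8, 0, 0, 0, -0.15], [-0.04, -0.8, 0, 0, 0, -0.15], [-0.04, -0.7, 0, 0, 0, -0.15], [-0.04, -0.5, 0, 0, 0, -0.1], [0, -0.3, 0, 0, 0, 0], [0, 0, 0, 0, 0, 0]],
  ],
)

```text
time_s: 25.45
eef_pos: [0.4941, -0.0768, 0.123]
ee_rot: [0.666, 0.746, 0.004, 0.005]
force: [-0.1, 0.2, 0.3]
opening: 0.367
```

```bash
python3 - <<'E'
from h import *
to(.4897,-.0825,.011,6.3)
E
```

```text
t 25.45 pos [ 0.4941 -0.0768  0.123 ] yaw 6.48 toolz [ 0.0124 -0.0014 -0.9999] open 0.367 F [-0.1  0.2  0.3]
units [-0.11 -0.14 -2.8 ] turn [ 0.01  0.12 -0.03]
```

Emit:
jog_arm(
  steps=[
    [[-0.1, -0.11, -0.3, 0.01, 0.12, -0.03], [0, 0, -0.6, 0, 0, 0], [0, 0, -0.7, 0, 0, 0], [0, 0, -0.5, 0, 0, 0], [0, 0, -0.2, 0, 0, 0], [0, 0, 0, 0, 0, 0]],
  ],
)

```text
time_s: 25.95
eef_pos: [0.49, -0.0795, 0.0276]
ee_rot: [0.667, 0.745, 0.0, 0.001]
force: [-0.2, 1.1, -0.3]
opening: 0.369
```

```bash
python3 - <<'E'
from h import *
to(.4897,-.0825,.011,6.3)
E
```

```text
t 25.95 pos [ 0.49   -0.0795  0.0276] yaw 6.29 toolz [ 1.5e-03 -4.0e-04 -1.0e+00] open 0.369 F [-0.2  1.1 -0.3]
units [-0.01 -0.07 -0.42] turn [0.   0.01 0.  ]
```

Emit:
jog_arm(
  steps=[
    [[-0.01, -0.07, -0.18, 0, 0.01, 0], [0, 0, -0.13, 0, 0, 0], [0, 0, -0.04, 0, 0, 0], [0, 0, 0, 0, 0, 0]],
  ],
)

```text
time_s: 26.28
eef_pos: [0.4903, -0.0814, 0.0137]
ee_rot: [0.666, 0.746, 0.0, 0.0]
force: [-0.3, 0.1, -1.4]
opening: 0.368
```

```bash
python3 - <<'E'
from h import *
to(.4897,-.0825,.0095,6.3)
E
```

```text
t 26.28 pos [ 0.4903 -0.0814  0.0137] yaw 6.41 toolz [ 7.e-04 -4.e-04 -1.e+00] open 0.368 F [-0.3  0.1 -1.4]
units [-0.02 -0.03 -0.11] turn [ 0.    0.01 -0.02]
```

Emit:
jog_arm(
  steps=[
    [[-0.02, -0.03, -0.07, 0, 0.01, -0.02], [0, 0, -0.04, 0, 0, 0], [0, 0, -0.02, 0, 0, 0]],
  ],
)

```text
time_s: 26.53
eef_pos: [0.4914, -0.0832, 0.0103]
ee_rot: [0.667, 0.745, 0.001, 0.002]
force: [-0.4, -0.0, 0.1]
opening: 0.367
```

```bash
python3 - <<'E'
from h import *
to(.4897,-.0825,.0095,6.3)
E
```

```text
t 26.53 pos [ 0.4914 -0.0832  0.0103] yaw 6.28 toolz [ 0.0033 -0.0014 -1.    ] open 0.367 F [-0.4 -0.   0.1]
units [-0.04  0.02 -0.02] turn [0.01 0.03 0.  ]
```

Emit:
jog_arm(
  steps=[
    [[-0.02, 0.02, -0.03, 0.01, 0.03, 0], [0, 0, -0.03, 0, 0, 0]],
  ],
)

```text
time_s: 26.7
eef_pos: [0.491, -0.0826, 0.0091]
ee_rot: [0.667, 0.745, 0.0, 0.0]
force: [-11.0, 4.3, 20.7]
opening: 0.366
```

```bash
python3 - <<'E'
from h import *
to(.4897,-.0825,.0095,6.3)
E
```

```text
t 26.7 pos [ 0.491  -0.0826  0.0091] yaw 6.26 toolz [ 6.e-04 -5.e-04 -1.e+00] open 0.366 F [-11.    4.3  20.7]
units [-0.03  0.    0.01] turn [0.   0.01 0.01]
```

Firm contact (20 N); I ease off and release.

Emit:
jog_arm(
  steps=[
    [[0, 0, 0.01, 0, 0, 0], [0, 0, 0, 0, 0, 0], [0, 0, 0, 0, 0, 0], [0, 0, 0, 0, 0, 0], [0, 0, 0, 0, 0, 0], [0, 0, 0, 0, 0, 0]],
  ],
  hand=0.6,
)

```text
time_s: 27.2
eef_pos: [0.4918, -0.0827, 0.0104]
ee_rot: [0.667, 0.745, 0.0, 0.001]
force: [0.1, -0.6, 0.0]
opening: 0.746
```

```bash
python3 - <<'E'
from h import *
to(.4897,-.0825,.0095,6.3)
c=crop('wrist',(230,150,430,300),4,'w18.png')
E
```

```text
t 27.2 pos [ 0.4918 -0.0827  0.0104] yaw 6.26 toolz [ 1.9e-03 -8.0e-04 -1.0e+00] open 0.746 F [ 0.1 -0.6  0. ]
units [-0.05  0.01 -0.02] turn [0.01 0.02 0.01]
```

View pics/w18.png

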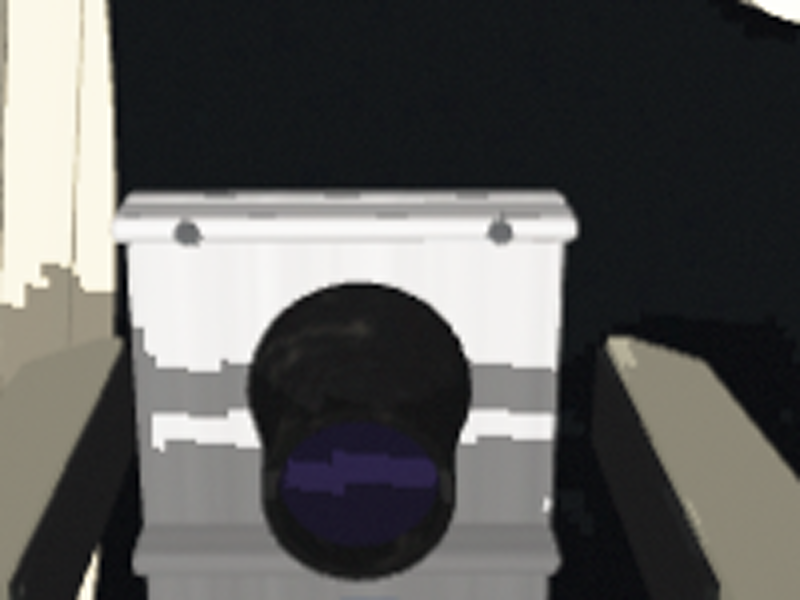

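Loupe in place. I lift up and away to the left and check with the fixed cameras.

Emit:
jog_arm(
  steps=[
    [[0, 0, 0.4, 0, 0, 0], [0, 0, 0.8, 0, 0, 0], [0, 0, 0.9, 0, 0, 0], [0, 0, 0.8, 0, 0, 0], [0, 0.6, 0.3, 0, 0, 0], [0, 0.9, 0, 0, 0, 0], [0, 0.9, 0, 0, 0, 0], [0, 0.9, 0, 0, 0, 0], [0, 0.9, 0, 0, 0, 0], [0, 0.6, 0, 0, 0, 0], [0, 0.2, 0, 0, 0, 0], [0, 0, 0, 0, 0, 0], [0, 0, 0, 0, 0, 0]],
  ],
)

```text
time_s: 28.33
eef_pos: [0.4883, 0.1253, 0.1451]
ee_rot: [0.669, 0.743, 0.001, 0.001]
force: [-0.1, -0.3, 0.2]
opening: 0.798
```

```bash
python3 - <<'E'
from h import *
st()
S=crop('side',(335,205,435,265),8,'fs.png')
C=crop('scene',(300,210,385,275),9,'fc.png')
E
```

```text
t 28.33 pos [0.4883 0.1253 0.1451] yaw 6.04 toolz [ 0.003   0.0012 -1.    ] open 0.798 F [-0.1 -0.3  0.2]
```

View pics/fs.png

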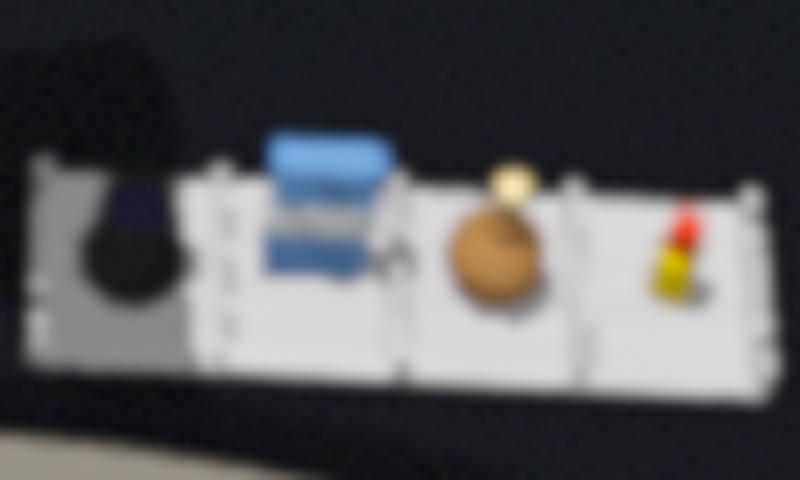

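View pics/fc.png

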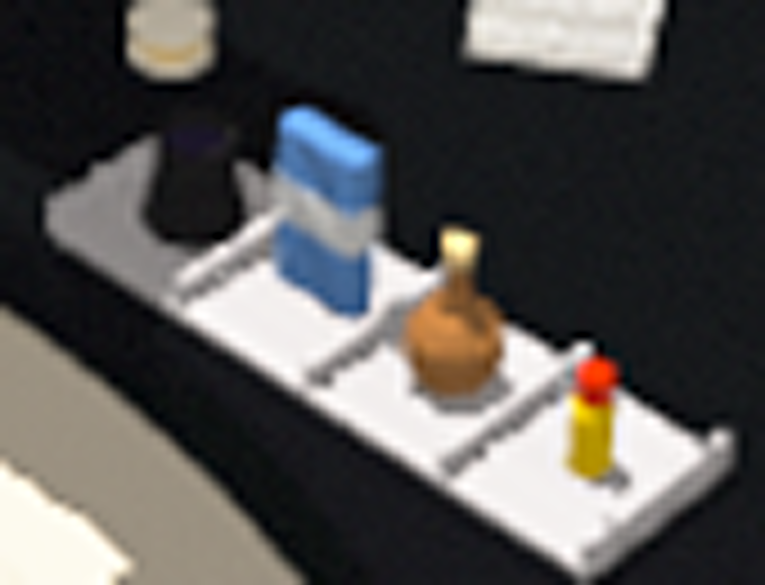

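```bash
python3 - <<'E'
from h import *
S=bot.camera('side');C=bot.camera('scene');m=[.4986,-.163,.1095]
ps=lambda x,y:[(x+.5)/8-.5+335,(y+.5)/8-.5+205]
pc=lambda x,y:[(x+.5)/9-.5+300,(y+.5)/9-.5+210]
f=lambda q:(R.from_euler('z',-m[2]).apply(q-[m[0],m[1],0])*1000).round(1)[:2]
for n,a,b,z in[('vial cap',(686,225),(597,380),.044),('ball',(496,256),(453,343),.0215),('ferr',(513,183),(459,243),.062),('stick top',(330,148),(331,135),.068),('loupe top',(140,205),(200,135),.04)]:
    print(n,f(ray(S,ps(*a),z)),f(ray(C,pc(*b),z)))
print(f(ray(S,ps(318,272),.006)), 'stick front-bottom mid (expect x about -6)')
E
```

```text
vial cap [  1.1 -81.4] [ -3.1 -86.3]
ball [  1.  -28.3] [ -0.4 -30.1]
ferr [  1.3 -27.8] [ -1.8 -31.3]
stick top [ 6.5 26.2] [ 3.4 24.6]
loupe top [ 1.2 80. ] [ 1.1 76.8]
[ 1.7 23.6] stick front-bottom mid (expect x about -6)
```

```bash
python3 - <<'E'
from h import *
print(bot.finish_job())
E
```

```text
the job is handed in; nothing more can be done
None
```

All four things now stand in the metal rack in reverse order, and I handed the job in after about 28 s of the 102 s. `finish_job` gives no verdict, so what follows is from my own checks.

- **Order:** the wooden rack held, left to right, vial, ball handle, stick, loupe. The metal rack now holds, left to right, loupe, stick, ball handle, vial.
- **Released and upright:** in the last side and scene pictures all four stood upright and clear, with the gripper well away.
- **Position:** both fixed cameras put the vial, ball handle and loupe within about 5 mm of the middle of their places (limit 15 mm).
- **Stick:** this is the least certain. It reads about 3 to 8 mm behind the middle of its place, depending on which point is measured. The tool itself was about 3 mm off when it let go.
- **Camera disagreement:** the two fixed cameras differ by up to 5 mm, the most on the vial.
- **Forces:** the hardest contact I saw when setting something down was about 20 N at the wrist, for the loupe. No limit appeared to be passed in any reading.

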